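# Load-test a captive spring cartridge and sort it by its loaded length

### The arm

A 6-joint arm with a two-finger parallel gripper is mounted at the origin on the work surface. World frame = base frame: x ahead of the robot, y to its left, z up, the work surface at z = 0. Lengths are in m, angles in rad, forces in N, time in s.
With the tool pointing down it reaches from about 0.4 to 0.825 m from the base axis. Payload 7 kg.
Tool frame: the origin (TCP) lies midway between the tips of the shut fingers; the grasp point (between the pads) lies 19 mm behind it (manip.hold_point_z is the distance from the TCP to the grasp point, in m); z points along the fingers, y is the direction in which the jaws open and shut (so a half turn about z gives the same grasp; the last joint's range is limited). The gripper opens to 85 mm and grips with 20 to 120 N. Pads are 22 mm wide; open, the fingers measure 114 mm over their backs; the gripper's body (76 mm by 85 mm) begins 54 mm behind the grasp point. The pads swing forward as they close: fully open they stand 13 mm farther back than shut.
Start: joints at [1.599, 0.359, 0.012, 0, -1.224, -0.288], TCP at [0.173, 0.652, 0.207] pointing down, gripper open.
Joint ranges: [-3.07, 3.07], [-1.43, 2.12], [-1.02, 1.25], [-3.03, 1.67], [-3.05, -0], [-3.03, 3.03]. Speed limits (rad/s): [2.39, 2.39, 3.01, 3.14, 3.14, 3.14].

### API

Orientations are given as a unit quaternion [x, y, z, w].
In Python, from rig import manip gives the robot as it stands. The module is installed in compiled form; this text tells all that it offers.
- The arm moves only by the tool play_rows, never from a script. Its argument "plan" is a list of rows, each a list of 3 entries, a list of its own where there are three numbers: the shift along the world's x, y, z in mm, then the turn about the world's z in degrees, then the finger opening in mm, from 0 to 85.4. In form: [[[dx, dy, dz], twist, jaw], ...]. A call has 1 to 8 rows; each row shifts and turns the pose as measured when the row begins; what a row does not reach is not made up. A row lasts 1/8 s, in which the tool goes at most 62.5 mm and 10.7 degrees, less where a joint would pass 70% of its speed; a pose out of reach is approached as far as the arm can. A call with a gripper value outside its range is refused whole. The fingers move at their own pace and stop on an object; "force" is the grip in N (left out, the last holds). Time passes only in rows, so rows that do not move let the fingers close. It gives the time, the measured TCP pose, the force and the opening at its end, in the units of the state.
- manip.get_obs(): the state, without advancing time (a new reading comes with each control period).
- manip.snapshot(name): name is "side" or "top"; returns a dict with "img" (480x640x3 uint8, red, green, blue), "mtx" (3x3 intrinsics, pixels), "dist_coeffs" ([k1, k2, p1, p2, k3] as OpenCV has them; the pictures are not rectified), "world_from_camera" (4x4, takes a point from camera to world coordinates). Camera axes: x right, y down, z forward; pixel columns grow to the right and rows downward; lengths in m; the calibration is good to about 2 mm. A picture is of the moment at which its call begins. There is no depth.
- manip.sign_off(): hands the job in, once; it reports no verdict.
The state is a dict: "clock": time; "joint_positions": joint angles; "qvel": joint speeds; "joint_efforts": joint torques, N m; "ee_pos": TCP position; "eef_rot": TCP orientation; "wrist_force": force on the tool from outside, world axes, zero at the start; "ft_torque": the same for the moment, N m; "gripper_width": finger opening in m.
Only numpy, scipy, OpenCV 4.12 (cv2) and the standard library are available. Lean on these libraries where they do the work, as an engineer would, in place of code of your own. Each camera call takes 0.05 s, during which the arm holds its last target.

### The job

Test the loose spring cartridge on the bench spring tester: stand it on the plate, down over the spigot, press its cap straight down until the dial needle stands on the single heavy rated-load line, and hold it there for a good second; the needle must never reach the double limit line, and only the cap may push the drag rider down, so do not touch the rider. Then compare the rider with the reference pointer on the post: if the rider's upper edge has stayed above the pointer's upper edge the spring is sound, so stand the cartridge upright in the square tray; if it was driven below, the spring is tired, so stand it upright in the round tub. Let go of it there and leave the other things on the bench where they are.

Things in the scene. Friction and masses are not known exactly. Their poses are not given: they have to be found in the camera images.
- cartridge: captive spring cartridge to test, 190 g, standing, 86 mm tall: steel cup 32 mm across (37 at its top collar), 40 mm tall; then 32 mm of bare coil spring 28 mm across; on top a knurled cap 52 mm across. Origin: centre of the cup's underside, z up; there a blind bore 19 mm across, 14 mm deep, fits over the tester's spigot. Sound and tired ones look alike and are equally long unloaded
- cap_top (a point): centre of the cap's upper face, 86 mm above the underside when unloaded. The cap, 14 mm thick, slides straight down on a stem by at most 24 mm and springs back. It cannot come off: the cartridge may be carried by the cap's rim, and the cap pressed while gripped. It yields from 4 N, first by 0.35 N/mm, then by 1.5 N/mm where a hidden inner spring meets it: early in a sound one, late in a tired one
- tester: bench spring tester, fixed: grey scale housing 140 x 150 mm, 62 mm high, with a dial on its +x side, tilted up 45 degrees, and above it a steel plate 104 (x) x 150 (y) mm. Origin: on the bench under the spigot; x points to the dial, y from the spigot to the length post, a flat bar 6 x 26 mm, 92 mm tall, that stands on the plate 61 mm from the spigot. A grip on the cap along x clears post and rider
- spigot (a point): centre of the plate's upper face, 85 mm above the bench, at the foot of the spigot (16 mm across, 11 mm tall, tapered tip). Axes as the tester's. The plate with post, rider and pointer sinks 0.4 mm for each newton on it; nothing stands above the spigot
- needle (a joint): dial needle: 0 rad with an empty plate, growing clockwise by 0.2094 rad (12 degrees) per newton on the plate, the cartridge's weight (1.9 N) included. One tick per newton from 0 (lower left) to 20 (lower right), longer at every fifth. Rated load 16 N: single heavy line, 3.351 rad. Limit 18 N: double heavy line, 3.7699 rad
- dial_centre (a point): centre of the dial's face, 92 mm across
- rider: drag rider on the post's inner edge: dark steel block 16 x 14 x 14 mm with a bright finger 7 mm wide, 4 mm thick, reaching to 20 mm from the spigot's axis. It lies under the rim of a seated cartridge's cap, which pushes it down (0.8 N); it stays at the lowest place it was pushed to. Origin: on the spigot's axis, level with the upper edge of finger and block
- rider_edge (a point): the rider's upper edge on the post's +x face, the edge to compare; at the start 68.5 to 71.5 mm above the plate (the unloaded cap's underside is at 72 mm)
- mark (a point): upper edge of the reference pointer, a brass clamp 16 x 10 x 14 mm on the post's outer edge, 57 to 60 mm above the plate; it stays where it is set. Held at the rated load, springs leave the rider anywhere from 7 mm above to 7 mm below this edge; if the edges are level within 1 mm either verdict counts
- tray: square aluminium tray, fixed, 170 x 170 mm, walls 24 mm high and 3 mm thick, floor 3 mm; origin: centre of its underside. A cartridge tested earlier stands in its (+x, +y) corner
- tray_spot (a point): the free place in the tray: a point on its floor 32 mm towards -x and -y from its middle
- tub: round grey plastic tub, fixed, 160 mm across at the rim, 50 mm high, tapering to 144 mm at the foot, wall 3 mm, floor 4 mm, empty; origin: centre of its underside
- cartridge_b: another cartridge of the same looks, already tested, standing in the tray's corner 48 mm from its middle in x and y; origin: centre of its underside
- core_tall: grey concrete core 50 mm across, 100 mm tall, standing behind the tester; origin: centre of its underside
- core_short: brown rock core 54 mm across, 55 mm tall, standing; origin: centre of its underside
- water: water bottle 64 mm across, 190 mm tall; origin: centre of its underside
- caliper: slide caliper 200 mm long lying flat, 12 mm high; origin: under its middle
- marker: marker pen 136 mm long, 13 mm thick, lying; origin: under its middle
- tape: pocket tape measure, 64 mm wide and 30 mm high; origin: under its middle
Things that resemble listed ones, but are neither listed nor needed, are in the scene too. Several things have the shape of the tub; the one meant has the colours described above.

How it is judged:
On the way, in this order (a step that is already met when the one before it is completed fails the run):
1. the cartridge stands on the plate, down over the spigot, not yet loaded (horizontal distance between cartridge and spigot below 0.004 m and z of cartridge in the frame of spigot below 0.003 m and angle between cartridge's own z axis and vertical below 0.06 rad and value of joint needle below 2.0944 rad), for 0.2 s.
2. the seated cartridge is held at the rated load: needle within 1 N of the heavy line (horizontal distance between cartridge and spigot below 0.004 m and z of cartridge in the frame of spigot below 0.003 m and angle between cartridge's own z axis and vertical below 0.06 rad and value of joint needle between 3.1416 and 3.5605 rad and contact force between cartridge and tester above 12.5 N), for 0.8 s.
At the end, for the whole second after the job is handed in: The cartridge stands upright (within 0.15 rad) and still, released, on the floor of the square tray if the rider's upper edge was left above the reference pointer's, or on the floor of the round tub if it was driven below it; with the two edges level within 1 mm either place counts (linear speed of cartridge below 0.02 m/s and angle between cartridge's own z axis and vertical below 0.15 rad and ((z of rider_edge in the frame of mark above -0.001 m and x of cartridge in the frame of tray between -0.085 and 0.085 m and y of cartridge in the frame of tray between -0.085 and 0.085 m and z of cartridge in the frame of tray below 0.015 m) or (z of rider_edge in the frame of mark below 0.001 m and horizontal distance between cartridge and tub below 0.075 m and z of cartridge in the frame of tub below 0.02 m))); the robot touches nothing.
It fails at once if the needle reaches the double limit line (18 N) (value of joint needle above 3.7699 rad).
It fails at once if the robot touches the drag rider (contact force between any of the arm, the fingers and rider above 0.5 N).
It fails at once if another thing on the bench is moved by more than 30 mm (distance of any of cartridge_b, core_tall, core_short, water, caliper, marker, tape from where it was at the start of the episode above 0.03 m).
It also fails if it takes over 48 s, if anything falls off the work surface, if the arm or the gripper's body presses on something with over 40 N, if the wrist force passes 120 N, or if a joint passes its speed limit or range.

## Working session

There is one attempt and no reset: what is moved stays moved. The work goes in short steps, Python scripts to look and compute and a tool call to move; the robot and the scene stay as the last step left them, time stands still between calls to the robot, and variables do not carry over. Pictures are saved under pics/ and viewed, and the job is handed in when it is done.

Besides the shell and the picture viewer there is one more tool, called after "Call:" as name(argument=value, ...) on one line, values as JSON. play_rows: Moves the arm, as the interface text tells. Its arguments: {"type":"object","properties":{"plan":{"type":"array"},"force":{"type":"number"}},"required":["plan"]}

```bash
mkdir -p pics; ls
cat > h.py <<'E'
import numpy as np, cv2, pickle
from rig import manip
def snap(name,fn):
    s=manip.snapshot(name)
    cv2.imwrite(f'pics/{fn}.png',cv2.cvtColor(s['img'],cv2.COLOR_RGB2BGR))
    pickle.dump(s,open(f'pics/{fn}.pkl','wb')); return s
def load(fn): return pickle.load(open(f'pics/{fn}.pkl','rb'))
def ray(s,uv):
    p=cv2.undistortPoints(np.array([[uv]],float),np.array(s['mtx'],float),np.array(s['dist_coeffs'],float))[0,0]
    T=np.array(s['world_from_camera']); d=T[:3,:3]@[p[0],p[1],1]; return T[:3,3],d/np.linalg.norm(d)
def onz(s,uv,z):
    o,d=ray(s,uv); return o+d*(z-o[2])/d[2]
def proj(s,P):
    T=np.linalg.inv(np.array(s['world_from_camera'])); P=np.atleast_2d(P).astype(float)
    r,_=cv2.Rodrigues(T[:3,:3]); return cv2.projectPoints(P,r,T[:3,3],np.array(s['mtx'],float),np.array(s['dist_coeffs'],float))[0][:,0]
def tri(s1,u1,s2,u2):
    o1,d1=ray(s1,u1);o2,d2=ray(s2,u2)
    A=np.stack([d1,-d2],1);t=np.linalg.lstsq(A,o2-o1,rcond=None)[0]
    a=o1+d1*t[0];b=o2+d2*t[1]; return (a+b)/2,np.linalg.norm(a-b)
E
python3 - <<'E'
from h import *
for n in('top','side'):
    s=snap(n,n+'0'); print(n,np.round(s['world_from_camera'],3).tolist(),np.round(s['mtx'],1).tolist(),s['dist_coeffs'])
o=manip.get_obs(); print({k:np.round(v,3) for k,v in o.items()}); print(manip.hold_point_z)
E
```

```text
pics
top [[0.025, -0.985, 0.169, 0.384], [-1.0, -0.023, 0.013, -0.005], [-0.009, -0.169, -0.986, 1.124], [0.0, 0.0, 0.0, 1.0]] [[503.1, 0.0, 314.6], [0.0, 503.1, 237.7], [0.0, 0.0, 1.0]] [0.0404925 0.        0.        0.        0.       ]
side [[0.735, -0.504, 0.453, 0.028], [-0.678, -0.559, 0.478, -0.549], [0.012, -0.658, -0.752, 0.967], [0.0, 0.0, 0.0, 1.0]] [[590.9, 0.0, 317.3], [0.0, 590.9, 236.6], [0.0, 0.0, 1.0]] [0.06480924 0.         0.         0.         0.        ]
{'clock': np.float64(0.1), 'joint_positions': array([ 1.599,  0.359,  0.011, -0.   , -1.224, -0.288]), 'qvel': array([ 0.001, -0.   ,  0.003,  0.   ,  0.001,  0.001]), 'joint_efforts': array([-1.0000e-03, -5.8476e+01,  2.9411e+01,  6.9550e+00, -3.0000e-03,
        0.0000e+00]), 'ee_pos': array([0.173, 0.652, 0.206]), 'eef_rot': array([ 0.992, -0.13 , -0.   ,  0.001]), 'wrist_force': array([ 0.361, -0.427,  0.334]), 'ft_torque': array([ 0.023, -0.002, -0.028]), 'gripper_width': np.float64(0.085)}
0.0187
```

View pics/top0.png

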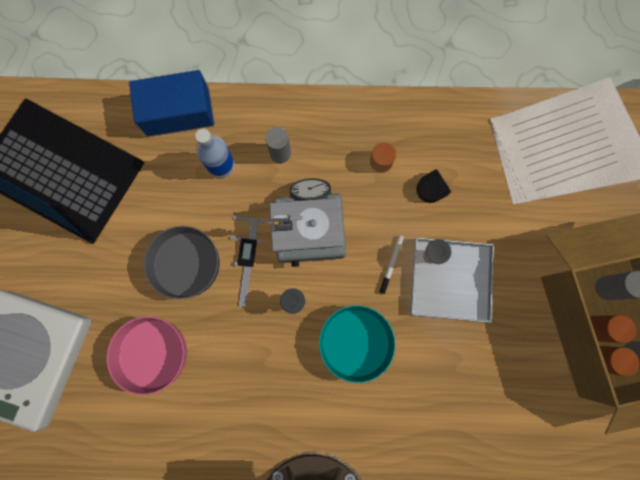

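View pics/side0.png

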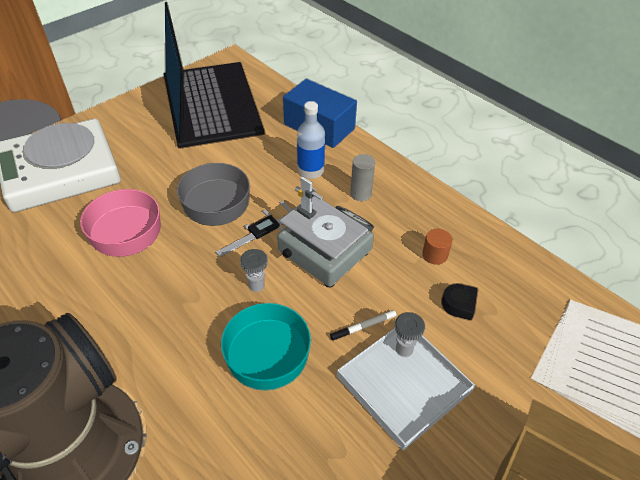

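The pictures show the arm clear of the scene. In top0 the loose cartridge is at about (292,300), the tester spigot at about (313,224), the dial at (310,188), the tray at (452,280) and a dark grey tub at (182,262). Next I'll look closer.

Run:
```python
from h import *
a=cv2.imread('pics/top0.png');b=cv2.imread('pics/side0.png')
A=cv2.resize(a[165:320,225:360],None,fx=4.4,fy=3.8*4.4/4.4,interpolation=cv2.INTER_CUBIC)
A=cv2.resize(a[165:320,225:360],None,fx=3.8,fy=3.8,interpolation=cv2.INTER_CUBIC)
B=cv2.resize(b[165:300,225:390],None,fx=4.4,fy=4.4,interpolation=cv2.INTER_CUBIC)
cv2.imwrite('pics/zA.png',A);cv2.imwrite('pics/zB.png',B)
```

```text
(no output)
```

View pics/zA.png

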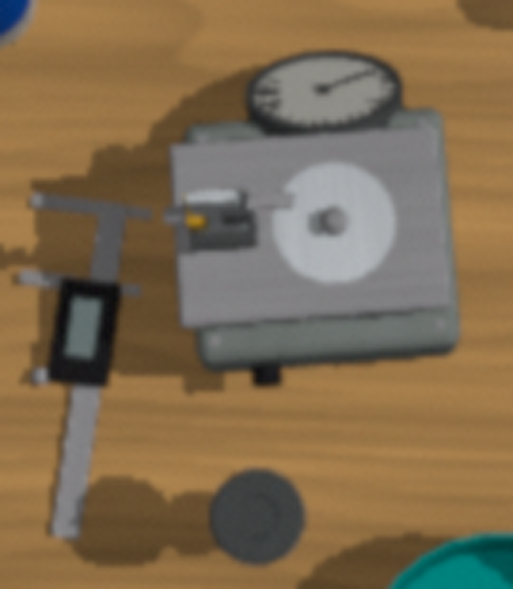

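View pics/zB.png

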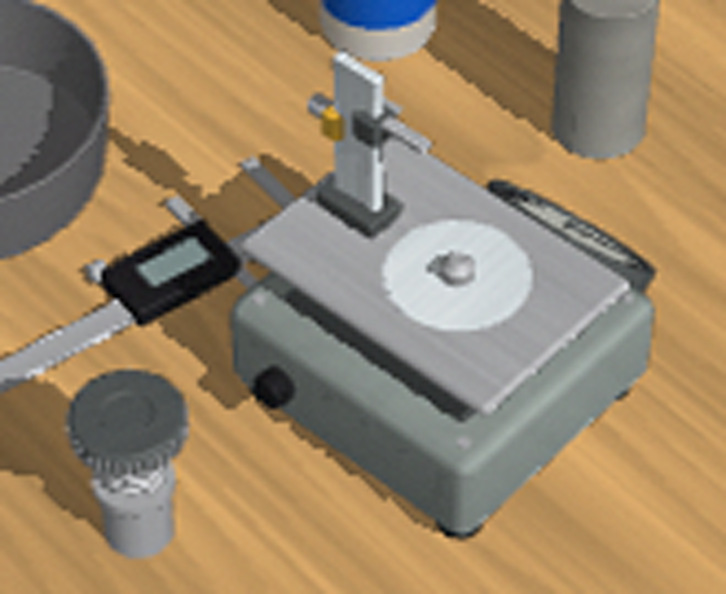

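```bash
cat > m0.py <<'E'
from h import *
from scipy.spatial.transform import Rotation as R
def comp(mask,seed):
    n,l,st,c=cv2.connectedComponentsWithStats(mask.astype(np.uint8)); 
    k=l[seed[1],seed[0]]
    return (l==k).astype(np.uint8), st[k]
def outer(m):
    c=max(cv2.findContours(m,cv2.RETR_EXTERNAL,cv2.CHAIN_APPROX_NONE)[0],key=cv2.contourArea); return c[:,0].astype(float)
def circ(s,pts,z):
    X=np.array([onz(s,p,z)[:2] for p in pts]); A=np.c_[2*X,np.ones(len(X))]; c=np.linalg.lstsq(A,(X**2).sum(1),rcond=None)[0]
    r=np.sqrt(c[2]+c[:2]@c[:2]); res=np.linalg.norm(X-c[:2],axis=1)-r; return c[:2],r,res.std()
E
python3 - <<'E'
from m0 import *
for n,sd,capsd in(('top0',(322,224),(290,300)),('side0',(335,236),(253,255))):
    s=load(n);im=s['img'].astype(int);hsv=cv2.cvtColor(s['img'],cv2.COLOR_RGB2HSV)
    print(n,'disc px',im[sd[1],sd[0]],'plate',im[240,285] if n=='top0' else im[250,330],'cap',im[capsd[1],capsd[0]])
    m=(im.min(2)>150)&(hsv[...,1]<40)
    print('around disc', im[sd[1],sd[0]-25:sd[0]+25:3].tolist())
    print('around cap', im[capsd[1],capsd[0]-20:capsd[0]+20:2].tolist())
o=manip.get_obs(); print(R.from_quat(o['eef_rot']).as_matrix().round(3))
E
```

```text
top0 disc px [171 175 178] plate [129 127 129] cap [63 65 64]
around disc [[160, 162, 165], [174, 178, 181], [172, 178, 181], [133, 136, 139], [93, 95, 95], [111, 110, 112], [138, 138, 141], [174, 177, 181], [173, 176, 179], [170, 174, 177], [171, 174, 177], [132, 131, 132], [129, 129, 131], [130, 128, 131], [131, 130, 131], [123, 126, 122], [173, 132, 80]]
around cap [[103, 78, 47], [103, 79, 47], [103, 78, 46], [104, 79, 48], [102, 78, 48], [67, 59, 49], [64, 66, 66], [63, 66, 65], [64, 66, 66], [62, 65, 65], [63, 65, 64], [61, 64, 64], [62, 64, 65], [60, 63, 63], [57, 59, 59], [61, 64, 63], [64, 65, 66], [82, 76, 69], [147, 112, 72], [154, 115, 70]]
side0 disc px [206 214 213] plate [157 156 159] cap [75 80 78]
around disc [[160, 161, 163], [156, 156, 157], [163, 166, 168], [214, 221, 223], [214, 221, 221], [213, 220, 221], [215, 222, 223], [210, 217, 219], [205, 214, 216], [205, 213, 216], [210, 218, 220], [159, 160, 162], [159, 160, 161], [162, 163, 165], [158, 160, 162], [160, 159, 163], [176, 174, 179]]
around cap [[127, 98, 62], [128, 98, 62], [128, 99, 60], [135, 105, 67], [159, 127, 86], [76, 79, 82], [79, 84, 83], [77, 81, 80], [89, 93, 92], [87, 91, 89], [75, 80, 78], [76, 82, 82], [74, 77, 77], [78, 83, 81], [75, 80, 81], [75, 81, 80], [71, 77, 80], [183, 140, 85], [190, 149, 94], [200, 155, 97]]
[[ 0.966 -0.257 -0.   ]
 [-0.257 -0.966 -0.001]
 [ 0.     0.002 -1.   ]]
```

Run:
```python
from m0 import *
K=6
def up(im,r): # r=(x0,y0,x1,y1)
    return cv2.resize(im[r[1]:r[3],r[0]:r[2]],None,fx=K,fy=K,interpolation=cv2.INTER_CUBIC)
def back(p,r): return (p+0.5)/K-0.5+np.array(r[:2])
def disc(s,r,th):
    g=cv2.cvtColor(up(s['img'],r),cv2.COLOR_RGB2GRAY)
    m,st=None,None
    n,l,stt,c=cv2.connectedComponentsWithStats((g>th).astype(np.uint8)); k=1+np.argmax(stt[1:,4])
    p=outer((l==k).astype(np.uint8)); return back(p,r)
def robust(s,p,z):
    for i in range(6):
        c,r,sd=circ(s,p,z); X=np.array([onz(s,q,z)[:2] for q in p]); e=abs(np.linalg.norm(X-c,axis=1)-r); p=p[e<max(2*sd,4e-4)] if i<5 else p
    return c,r,sd,len(p)
t=load('top0');s=load('side0')
for S,r,th in((t,(292,204,334,244),151),(s,(308,210,350,245),186)):
    p=disc(S,r,th); print('disc',robust(S,p,.085))
r=(270,282,312,318)
h=up(t['img'],r); hs=cv2.cvtColor(h,cv2.COLOR_RGB2HSV)
m=(hs[...,1]<70).astype(np.uint8)
n,l,stt,c=cv2.connectedComponentsWithStats(m);k=1+np.argmax(stt[1:,4]);p=back(outer((l==k).astype(np.uint8)),r)
print('cap',robust(t,p,.086)); c=robust(t,p,.086)[0]
# side: cap blob
r=(232,240,275,300);h=up(s['img'],r); hs=cv2.cvtColor(h,cv2.COLOR_RGB2HSV);g=h.max(2)
m=((hs[...,1]<60)&(g<125)).astype(np.uint8);n,l,stt,cc=cv2.connectedComponentsWithStats(m);k=1+np.argmax(stt[1:,4]);p=back(outer((l==k).astype(np.uint8)),r)
X=np.array([onz(s,q,.086)[:2] for q in p]); d=np.array([.453,.478]);d/=np.linalg.norm(d)
far=((X-np.median(X,0))@d)>0.005
print('cap side',robust(s,p[far],.086), 'proj',proj(s,np.r_[c,.086]))
# plate corners: edges in top
```

```text
disc (array([0.5932146 , 0.01407253]), np.float64(0.03374492218320572), np.float64(0.0001807831729976022), 469)
disc (array([0.59295315, 0.01452565]), np.float64(0.03385339226594456), np.float64(0.0002418800302817705), 445)
cap (array([0.43033232, 0.05127911]), np.float64(0.024736125501080133), np.float64(0.00019073063419328977), 345)
cap side (array([0.42855351, 0.04993813]), np.float64(0.02568615595812003), np.float64(0.00018094129719576529), 209) proj [[253.58643861 258.23353471]]
```

Run:
```python
from m0 import *
t=load('top0');s=load('side0')
P=[onz(t,(225+(x+.5)/3.8-.5,165+(y+.5)/3.8-.5),.085) for x,y in((172,147),(440,128),(452,310),(183,326))]
print(np.round(P,4))
P=np.array(P)[:,:2]
ey=(P[0]+P[3]-P[1]-P[2])/2; ex=(P[0]+P[1]-P[2]-P[3])/2
print(np.linalg.norm(ex),np.linalg.norm(ey),np.degrees(np.arctan2(ex[1],ex[0])),np.degrees(np.arctan2(-ey[0],ey[1])),P.mean(0))
# tray corners (rim z=.024) , tub rim
for n,uv,z in(('tray',(413,238),.024),('tray',(494,241),.024),('tray',(491,322),.024),('tray',(412,315),.024)): print(n,onz(t,uv,z).round(3))
for n,uv,z in (('tub',(182,262),.05),('cb',(438,251),.086),('ct',(278,137),.1),('cs',(384,153),.055),('water',(204,136),.19),('mk',(391,264),.01),('cal',(248,250),.012),('tape',(432,187),.03)): print(n,onz(t,uv,z).round(3))
```

```text
[[ 0.6341  0.1054  0.085 ]
 [ 0.6484 -0.0439  0.085 ]
 [ 0.5457 -0.0522  0.085 ]
 [ 0.5334  0.0954  0.085 ]]
0.10211969281938688 0.14903025154641403 5.147605976035683 5.1341332013675265 [0.59041902 0.02619352]
tray [ 0.577 -0.208  0.024]
tray [ 0.575 -0.385  0.024]
tray [ 0.399 -0.372  0.024]
tray [ 0.409 -0.204  0.024]
tub [0.509 0.293 0.05 ]
cb [ 0.54  -0.248  0.086]
ct [0.776 0.092 0.1  ]
cs [ 0.761 -0.14   0.055]
water [0.74  0.228 0.19 ]
mk [ 0.52  -0.161  0.01 ]
cal [0.544 0.158 0.012]
tape [ 0.693 -0.25   0.03 ]
```

Call:
play_rows(plan=[[[22, -50, 0], -6, 85], [[22, -50, 0], -6, 85], [[22, -50, 0], -6, 85], [[22, -50, 0], -6, 85], [[22, -50, 0], -6, 85], [[22, -50, 0], -6, 85], [[22, -50, 0], -6, 85], [[22, -50, 0], -6, 85]], force=60)

```text
clock: 1.1
ee_pos: [0.3504, 0.2401, 0.2016]
eef_rot: [0.847, -0.531, -0.001, 0.004]
wrist_force: [1.6, 0.3, 0.4]
gripper_width: 0.0849
```

Call:
play_rows(plan=[[[20, -48, 0], -7, 85], [[20, -48, 0], -7, 85], [[20, -48, 0], -7, 85], [[18, -40, -10], 0, 85], [[0, 0, 0], 0, 85]])

```text
clock: 1.72
ee_pos: [0.4294, 0.0466, 0.1914]
eef_rot: [0.731, -0.683, -0.002, 0.003]
wrist_force: [-0.0, -0.2, -0.2]
gripper_width: 0.0852
```

```bash
cat > st.py <<'E'
from h import *
from scipy.spatial.transform import Rotation as R
o=manip.get_obs(); M=R.from_quat(o['eef_rot']).as_matrix()
print('t',o['clock'],'p',(o['ee_pos']*1000).round(1),'jaw',round((np.degrees(np.arctan2(M[1,1],M[0,1]))+90)%180-90,2),'z',M[:,2].round(4),'F',o['wrist_force'].round(2),'T',o['ft_torque'].round(2),'w',round(o['gripper_width']*1000,1))
E
python3 st.py
```

```text
t 1.725 p [429.4  46.6 191.4] jaw 3.86 z [-0.0063 -0.0019 -1.    ] F [-0.05 -0.22 -0.22] T [0.03 0.09 0.02] w 85.2
```

Call:
play_rows(plan=[[[0, 4, -20], 1.3, 85], [[0, 0, -40], 0, 85], [[0, 0, -40], 0, 85], [[0, 0, -20], 0, 85], [[0, 0, 0], 0, 85]])

```text
clock: 2.35
ee_pos: [0.4291, 0.0527, 0.0694]
eef_rot: [0.739, -0.674, -0.001, 0.002]
wrist_force: [-0.4, 1.0, 0.5]
gripper_width: 0.0848
```

```bash
python3 st.py; python3 -c "
from h import *
snap('side','side1')"
```

```text
t 2.35 p [429.1  52.7  69.4] jaw 5.21 z [-4.e-03 -6.e-04 -1.e+00] F [-0.45  1.03  0.52] T [-0.03 -0.01 -0.08] w 84.8
```

View pics/side1.png

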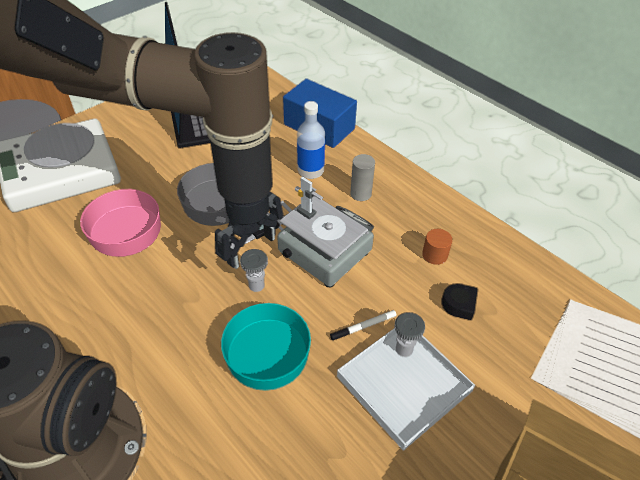

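Run:
```python
from h import *
s=load('side1');p=manip.get_obs()['ee_pos'];print(proj(s,[p,p+[0,0,.019],p+[.057,.005,.03],p-[.057,.005,-.03],p+[0,0,.1]]))
a=cv2.imread('pics/side1.png');cv2.imwrite('pics/z1.png',cv2.resize(a[180:320,190:350],None,fx=4.5,fy=4.2,interpolation=cv2.INTER_CUBIC))
```

```text
[[253.3812825  263.01512336]
 [252.69896788 256.80338426]
 [273.70779228 236.51827673]
 [229.73052467 270.63668245]
 [249.57372539 228.46302545]]
```

View pics/z1.png

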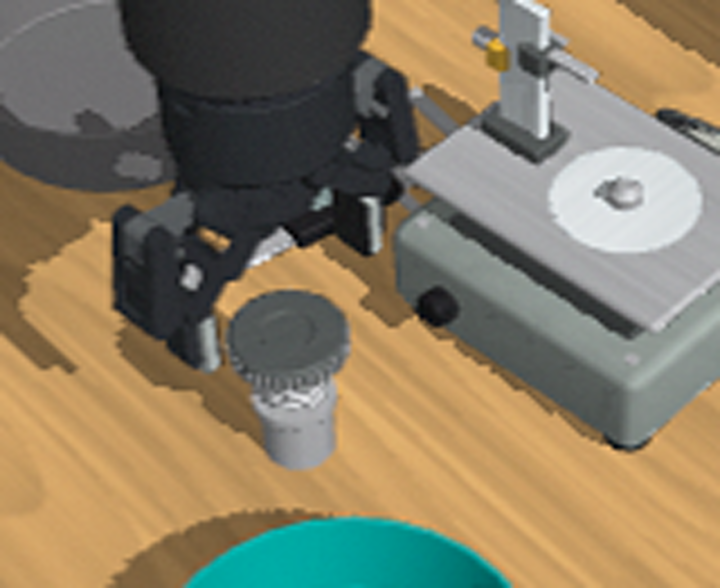

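Call:
play_rows(plan=[[[0, -2, -11], 0, 85], [[0, 0, 0], 0, 85], [[0, 0, 0], 0, 70]], force=40)

```text
clock: 2.78
ee_pos: [0.4313, 0.0522, 0.0607]
eef_rot: [0.739, -0.674, -0.0, -0.001]
wrist_force: [0.5, -0.3, 0.2]
gripper_width: 0.0706
```

```bash
python3 st.py; python3 -c "
from h import *
snap('side','side2')
a=cv2.imread('pics/side2.png');cv2.imwrite('pics/z2.png',cv2.resize(a[180:320,190:350],None,fx=4.5,fy=4.2,interpolation=cv2.INTER_CUBIC))"
```

```text
t 2.775 p [431.3  52.2  60.7] jaw 5.28 z [ 0.001   0.0022 -1.    ] F [ 0.51 -0.25  0.22] T [ 0.01  0.04 -0.02] w 70.6
```

View pics/z2.png

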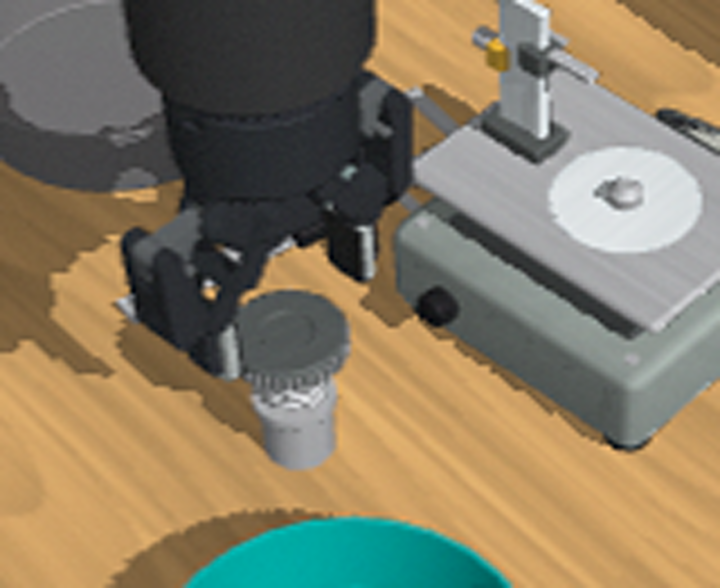

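Run:
```python
from h import *
s=load('side2');p=np.array([.4313,.0522,.0])
j=np.array([np.cos(np.radians(5.2)),np.sin(np.radians(5.2)),0]);k=np.array([-j[1],j[0],0])
a=cv2.imread('pics/z2.png')
for sx in(-1,1):
  for sy in (-1,1):
    for z in(.065,.075,.085):
      q=p+j*sx*.0355+k*sy*.011+[0,0,z]; u=proj(s,q)[0]; v=(int((u[0]-190)*4.5),int((u[1]-180)*4.2)); cv2.circle(a,v,3,(0,0,255) if sy<0 else (0,255,0),-1)
for z in (.06,.072,.086):
    u=proj(s,[.4295,.0506,z])[0]; cv2.circle(a,(int((u[0]-190)*4.5),int((u[1]-180)*4.2)),3,(255,0,255),-1)
cv2.imwrite('pics/z2b.png',a)
```

```text
(no output)
```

View pics/z2b.png

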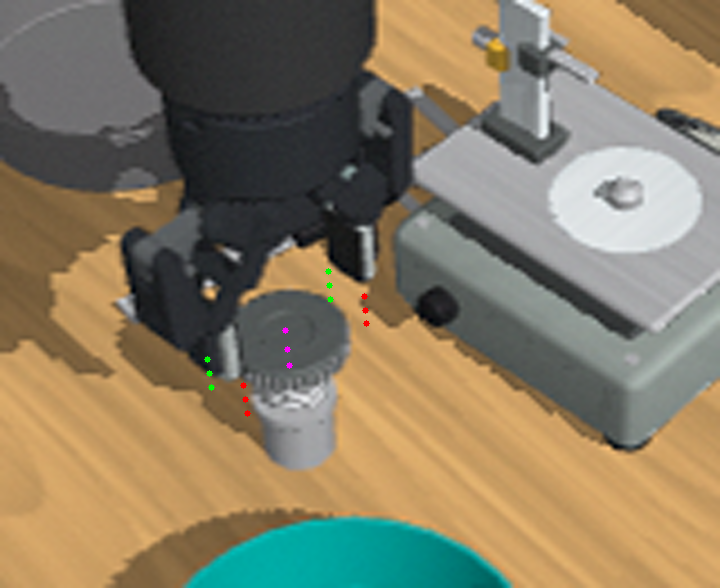

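Call:
play_rows(plan=[[[0, 0, 0], 0, 57], [[0, 0, 0], 0, 57], [[0, 0, 0], 0, 57]], force=30)

```text
clock: 3.2
ee_pos: [0.4316, 0.0523, 0.0613]
eef_rot: [0.739, -0.674, -0.0, -0.002]
wrist_force: [-0.3, 0.3, -0.3]
gripper_width: 0.0568
```

```bash
python3 st.py; python3 -c "
from h import *
snap('side','side3')
a=cv2.imread('pics/side3.png');cv2.imwrite('pics/z3.png',cv2.resize(a[180:320,190:350],None,fx=4.5,fy=4.2,interpolation=cv2.INTER_CUBIC))"
```

```text
t 3.2 p [431.6  52.3  61.3] jaw 5.26 z [ 0.0021  0.0028 -1.    ] F [-0.29  0.27 -0.34] T [ 0.03 -0.01 -0.05] w 56.8
```

View pics/z3.png

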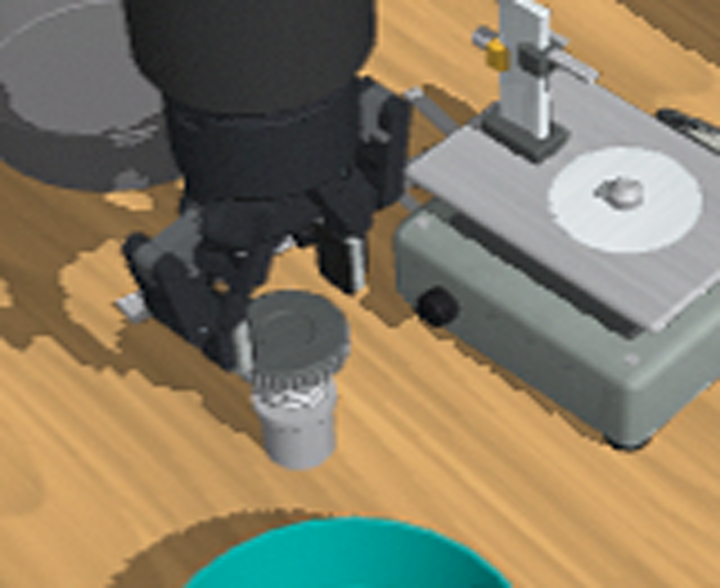

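Call:
play_rows(plan=[[[-1, -1, -8], 0, 57], [[0, 0, 0], 0, 57], [[0, 0, 0], 0, 57]])

```text
clock: 3.62
ee_pos: [0.4303, 0.0511, 0.0525]
eef_rot: [0.739, -0.674, -0.0, -0.001]
wrist_force: [0.5, 1.2, 0.2]
gripper_width: 0.0569
```

```bash
python3 st.py; python3 -c "
from h import *
snap('side','side4');snap('top','top4')
a=cv2.imread('pics/side4.png');cv2.imwrite('pics/z4.png',cv2.resize(a[180:320,190:350],None,fx=4.5,fy=4.2,interpolation=cv2.INTER_CUBIC))"
```

```text
t 3.625 p [430.3  51.1  52.5] jaw 5.26 z [ 0.0015  0.0025 -1.    ] F [0.46 1.21 0.18] T [-0.02 -0.02 -0.02] w 56.9
```

View pics/z4.png

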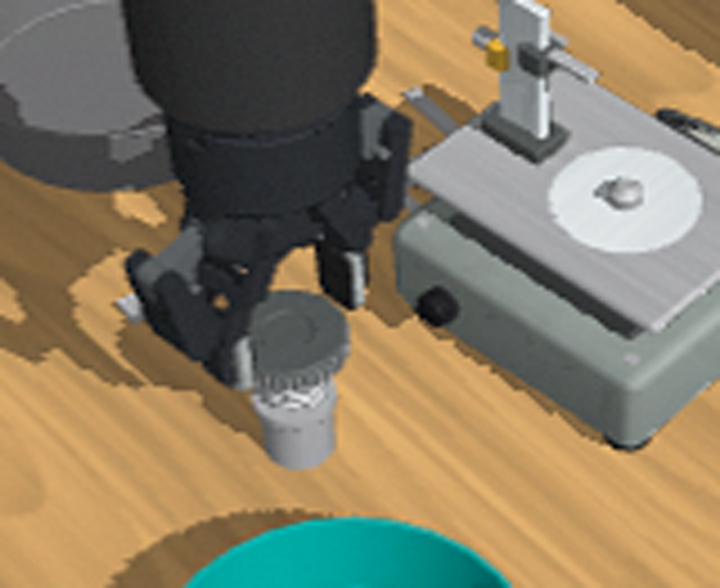

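View pics/top4.png

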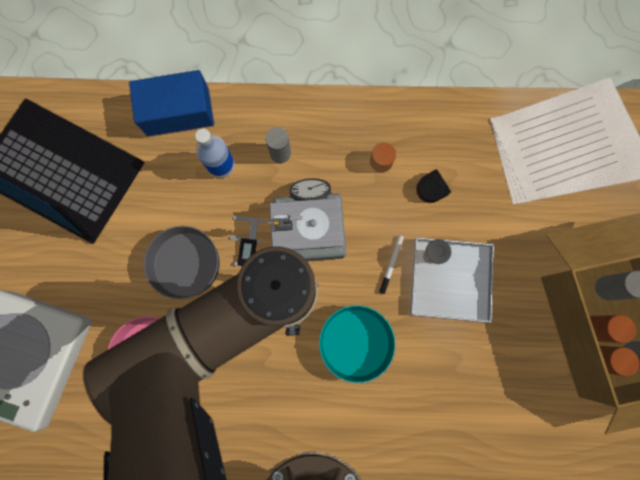

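Call:
play_rows(plan=[[[0, 0, 0], 0, 45], [[0, 0, 0], 0, 45], [[0, 0, 0], 0, 45]], force=40)

```text
clock: 4.1
ee_pos: [0.4305, 0.0512, 0.0531]
eef_rot: [0.739, -0.674, -0.0, -0.002]
wrist_force: [-1.4, -0.3, 1.5]
gripper_width: 0.0493
```

```bash
python3 st.py; python3 -c "
from h import *
snap('side','side5')
a=cv2.imread('pics/side5.png');cv2.imwrite('pics/z5.png',cv2.resize(a[200:300,210:320],None,fx=6.5,fy=6,interpolation=cv2.INTER_CUBIC))"
```

```text
t 4.1 p [430.5  51.2  53.1] jaw 5.27 z [ 0.002   0.0027 -1.    ] F [-1.45 -0.35  1.47] T [ 0.    0.27 -0.  ] w 49.3
```

View pics/z5.png

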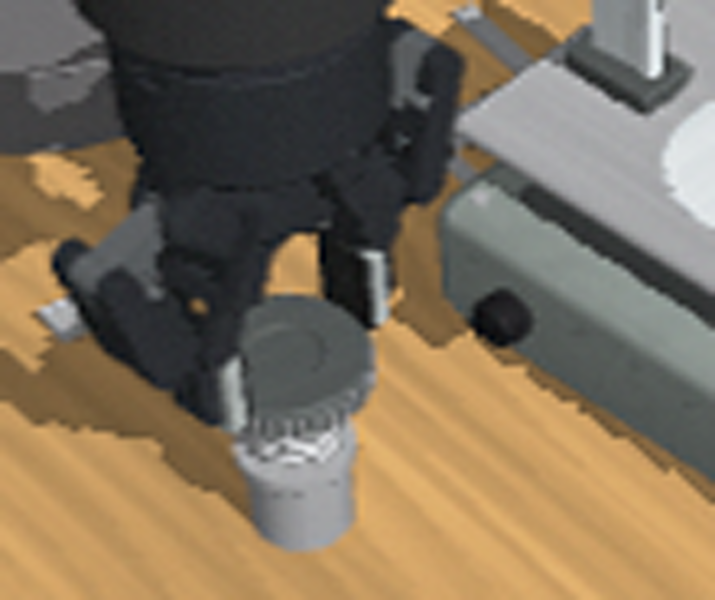

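Call:
play_rows(plan=[[[0, 0, 0], 0, 45], [[0, 0, 0], 0, 45]])

```text
clock: 4.4
ee_pos: [0.4305, 0.0512, 0.0531]
eef_rot: [0.739, -0.674, -0.0, -0.002]
wrist_force: [-0.8, 0.4, 2.5]
gripper_width: 0.0497
```

```bash
python3 st.py; python3 -c "
from h import *
snap('side','side6')
a=cv2.imread('pics/side6.png');cv2.imwrite('pics/z6.png',cv2.resize(a[200:300,210:320],None,fx=6.5,fy=6,interpolation=cv2.INTER_CUBIC))"
```

```text
t 4.4 p [430.5  51.2  53.1] jaw 5.27 z [ 0.0021  0.0027 -1.    ] F [-0.79  0.41  2.53] T [-0.03  0.32 -0.01] w 49.7
```

View pics/z6.png

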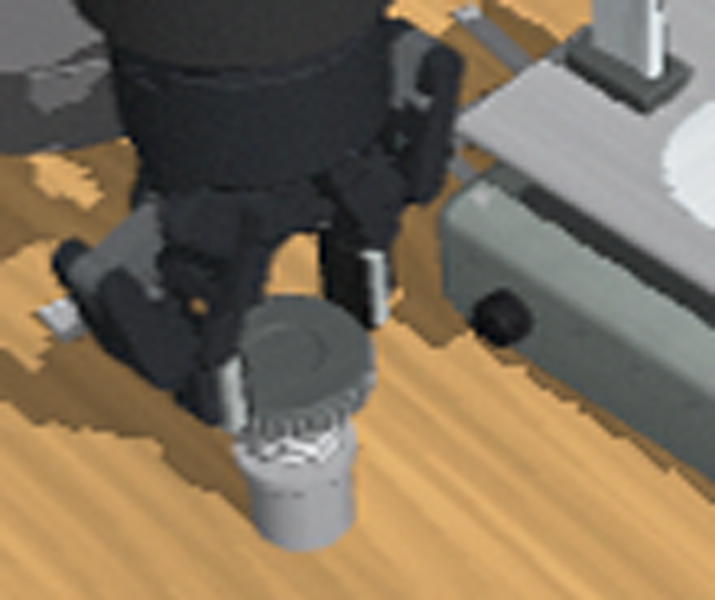

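Call:
play_rows(plan=[[[0, 0, 0], 0, 40], [[0, 0, 10], 0, 40], [[0, 0, 30], 0, 40], [[0, 0, 45], 0, 40], [[0, 0, 45], 0, 40], [[0, 0, 35], 0, 40], [[0, 0, 0], 0, 40]], force=60)

```text
clock: 5.32
ee_pos: [0.4279, 0.05, 0.2244]
eef_rot: [0.739, -0.674, -0.001, -0.001]
wrist_force: [-0.4, -0.5, -2.3]
gripper_width: 0.0487
```

```bash
python3 st.py; python3 -c "
from h import *
snap('side','side7')
a=cv2.imread('pics/side7.png');cv2.imwrite('pics/z7.png',cv2.resize(a[110:250,190:330],None,fx=5,fy=4.2,interpolation=cv2.INTER_CUBIC))"
```

```text
t 5.325 p [427.9  50.  224.4] jaw 5.22 z [-5.0e-04  2.2e-03 -1.0e+00] F [-0.4  -0.49 -2.29] T [ 0.01 -0.   -0.05] w 48.7
```

View pics/z7.png

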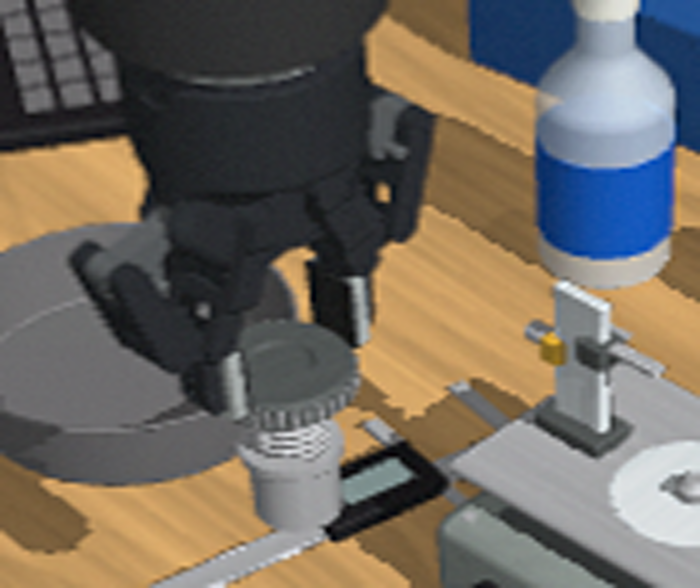

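```bash
cat > cup.py <<'E'
from m0 import *
from scipy.optimize import least_squares
K=6
def cuparc(s,r,cols,z,dbg=None,satmax=60,vmin=90):
    h=cv2.resize(s['img'][r[1]:r[3],r[0]:r[2]],None,fx=K,fy=K,interpolation=cv2.INTER_CUBIC)
    hs=cv2.cvtColor(h,cv2.COLOR_RGB2HSV); m=((hs[...,1]<satmax)&(hs[...,2]>vmin)).astype(np.uint8)
    pts=[]
    for c in range(int((cols[0]-r[0])*K),int((cols[1]-r[0])*K)):
        y=np.nonzero(m[:,c])[0]
        if len(y): pts.append((c,y.max()))
    p=(np.array(pts)+.5)/K-.5+np.array(r[:2])
    if dbg:
        for c,y in pts: h[y,c]=(255,0,0)
        cv2.imwrite(dbg,cv2.cvtColor(h,cv2.COLOR_RGB2BGR))
    X=np.array([onz(s,q,z)[:2] for q in p]); 
    f=least_squares(lambda c:np.linalg.norm(X-c,axis=1)-.016,X.mean(0)+.01,loss='soft_l1',f_scale=.0003)
    return f.x,np.std(f.fun)
E
python3 - <<'E'
from cup import *
s=load('side0');print(cuparc(s,(240,270,275,300),(251,262),0,'pics/c0.png'))
s=load('side7');print(cuparc(s,(232,215,265,250),(243,254),.1713,'pics/c7.png'))
a=cv2.imread('pics/c0.png');b=cv2.imread('pics/c7.png');h=max(a.shape[0],b.shape[0]);
f=lambda i:cv2.copyMakeBorder(i,0,h-i.shape[0],0,10,cv2.BORDER_CONSTANT);cv2.imwrite('pics/c.png',np.hstack([f(a),f(b)]))
E
```

```text
(array([0.43061301, 0.05192015]), np.float64(0.00022164276478798457))
(array([0.40911471, 0.04417393]), np.float64(0.0010313729673219621))
```

View pics/c.png

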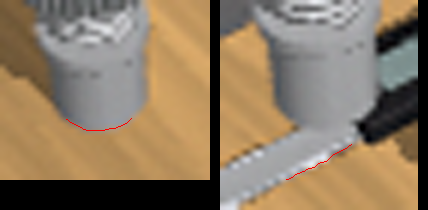

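Call:
play_rows(plan=[[[40, -10, 0], 0, 40], [[45, -12, 0], 0, 40], [[45, -12, 0], 0, 40], [[34, -8, 0], 0, 40], [[0, 0, 0], 0, 40]])

```text
clock: 6.0
ee_pos: [0.5912, 0.0057, 0.2151]
eef_rot: [0.739, -0.674, -0.005, 0.004]
wrist_force: [-1.1, -0.1, -1.6]
gripper_width: 0.0484
```

```bash
python3 st.py; python3 -c "
from h import *
snap('side','side8')
a=cv2.imread('pics/side8.png');cv2.imwrite('pics/z8.png',cv2.resize(a[90:270,240:400],None,fx=4.5,fy=3.3,interpolation=cv2.INTER_CUBIC))"
```

```text
t 6.0 p [591.2   5.7 215.1] jaw 5.24 z [-0.014   0.001  -0.9999] F [-1.1  -0.09 -1.57] T [-0.07  0.06  0.01] w 48.4
```

View pics/z8.png

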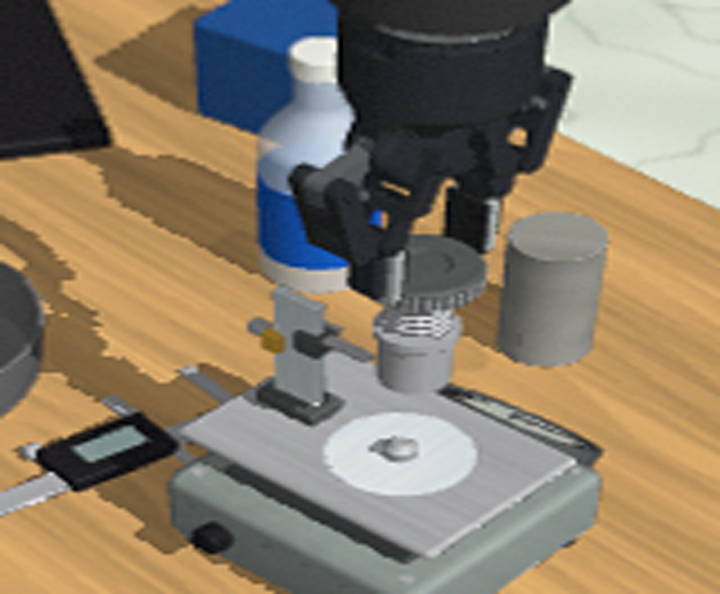

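Call:
play_rows(plan=[[[1, 0, -10], 0, 40], [[0, 0, -15], 0, 40], [[0, 0, -15], 0, 40], [[0, 0, -10], 0, 40], [[0, 0, 0], 0, 40], [[0, 0, 0], 0, 40]])

```text
clock: 6.8
ee_pos: [0.5875, 0.0066, 0.1603]
eef_rot: [0.739, -0.673, -0.007, 0.005]
wrist_force: [-0.9, -0.3, -1.6]
gripper_width: 0.0489
```

```bash
python3 st.py; python3 -c "
from h import *
snap('side','side9')
a=cv2.imread('pics/side9.png');cv2.imwrite('pics/z9.png',cv2.resize(a[130:270,260:390],None,fx=5.5,fy=4.2,interpolation=cv2.INTER_CUBIC))"
```

```text
t 6.8 p [587.5   6.6 160.3] jaw 5.35 z [-0.0174  0.0012 -0.9998] F [-0.87 -0.31 -1.6 ] T [-0.02 -0.07  0.06] w 48.9
```

View pics/z9.png

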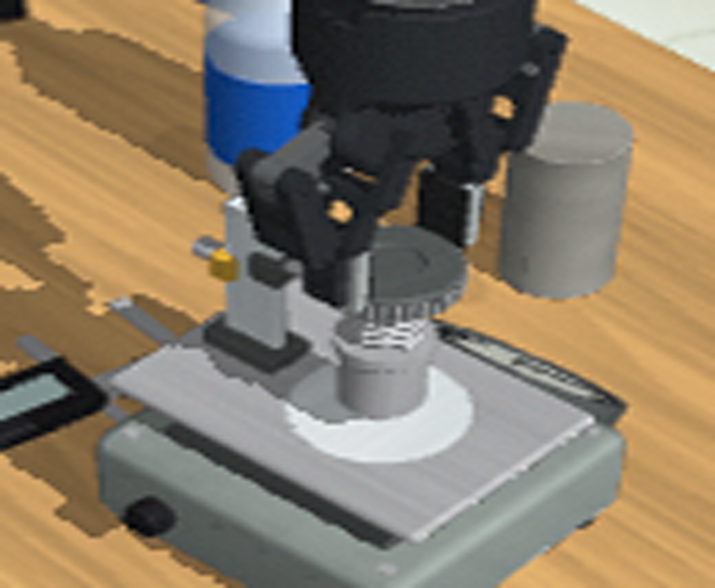

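```bash
python3 -c "
from h import *
a=cv2.imread('pics/side9.png')[195:250,305:355]
a=cv2.convertScaleAbs(a,alpha=1.6,beta=-110)
cv2.imwrite('pics/z9c.png',cv2.resize(a,None,fx=11,fy=10,interpolation=cv2.INTER_CUBIC))"
```

```text
(no output)
```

View pics/z9c.png

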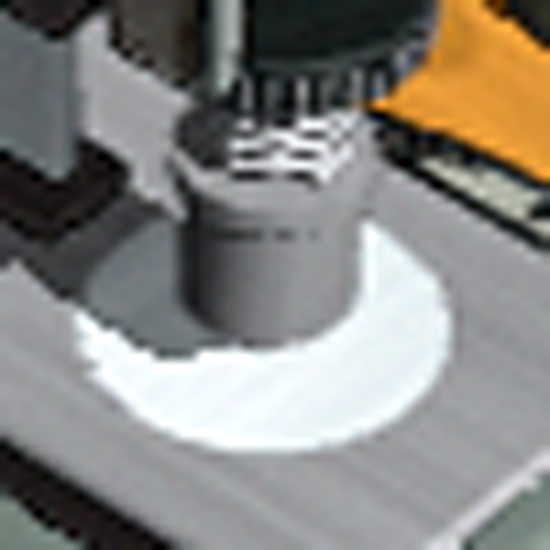

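```bash
cat > cup2.py <<'E'
from cup import *
def arcw(s,cols,rows,z,th=185,dbg=None):
    r=(int(cols[0])-2,rows[0],int(cols[1])+4,rows[1])
    h=cv2.resize(s['img'][r[1]:r[3],r[0]:r[2]],None,fx=K,fy=K,interpolation=cv2.INTER_CUBIC)
    g=cv2.cvtColor(h,cv2.COLOR_RGB2GRAY); pts=[]
    for c in range(int((cols[0]-r[0])*K),int((cols[1]-r[0])*K)):
        y=np.nonzero(g[:,c]<th)[0]   # rows cropped so last row is white disc
        if len(y): pts.append((c,y.max()+.5))
    p=(np.array(pts)+.5)/K-.5+np.array(r[:2])
    if dbg:
        for c,y in pts: h[int(y),c]=(255,0,0)
        cv2.imwrite(dbg,cv2.cvtColor(cv2.resize(h,None,fx=4,fy=4),cv2.COLOR_RGB2BGR))
    X=np.array([onz(s,q,z)[:2] for q in p])
    f=least_squares(lambda c:np.linalg.norm(X-c,axis=1)-.016,X.mean(0)+.01,loss='soft_l1',f_scale=.0003)
    return f.x,np.std(f.fun),len(p)
E
python3 - <<'E'
from cup2 import *
s=load('side9')
for z in(.105,.1072,.109): print(z,arcw(s,(327,336),(215,236),z,dbg='pics/d9.png'))
for c in((328,336),(327,337)): print(arcw(s,c,(215,236),.1072))
# cap top far arc
E
```

```text
0.105 (array([0.5857093 , 0.00899999]), np.float64(0.0003932866379515365), 54)
0.1072 (array([0.58430005, 0.00761598]), np.float64(0.00039040483602747924), 54)
0.109 (array([0.58314701, 0.0064836 ]), np.float64(0.0003880603055071568), 54)
(array([0.58450246, 0.0075911 ]), np.float64(0.00039356197232749186), 48)
(array([0.58459673, 0.00746011]), np.float64(0.0004620766672131475), 60)
```

View pics/d9.png

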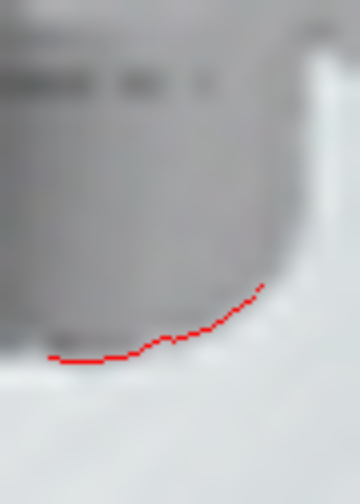

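Run:
```python
from cup2 import *
s=load('side9');g=cv2.cvtColor(s['img'],cv2.COLOR_RGB2GRAY).astype(int)
for r in (216,218,220,222,224): print(r,g[r,316:344].tolist())
s0=load('side0');g0=cv2.cvtColor(s0['img'],cv2.COLOR_RGB2GRAY).astype(int)
for r in (280,282,284): print(r,g0[r,240:272].tolist())
# expected silhouettes edges in col for a cyl at TCP-based axis
def edges(s,c,z):
    o=np.array(s['world_from_camera'])[:3,3]; v=np.array([c[0],c[1],z])-o; d=np.linalg.norm(v[:2]); v2=v[:2]/d
    n=np.array([-v2[1],v2[0]]); a=.016**2/d; h=.016*np.sqrt(1-(.016/d)**2)
    return proj(s,[np.r_[c-v2*a+n*h*k,z] for k in(-1,1)])
print(edges(s,np.array([.5866,.0067]),.122)); print(edges(s0,np.array([.4306,.0513]),.015))
```

```text
216 [104, 107, 105, 108, 134, 155, 84, 100, 110, 117, 128, 139, 147, 153, 160, 164, 165, 163, 163, 165, 166, 154, 150, 166, 166, 164, 165, 168]
218 [108, 125, 140, 138, 135, 101, 87, 93, 94, 96, 99, 111, 118, 145, 125, 137, 161, 149, 165, 163, 160, 171, 226, 218, 186, 164, 166, 165]
220 [137, 139, 142, 143, 139, 104, 87, 95, 103, 115, 125, 135, 141, 150, 153, 160, 163, 163, 163, 163, 160, 177, 221, 219, 221, 218, 187, 165]
222 [142, 144, 145, 146, 142, 107, 89, 95, 104, 117, 126, 134, 143, 151, 154, 160, 164, 163, 162, 164, 158, 173, 225, 220, 217, 218, 218, 214]
224 [144, 145, 145, 142, 137, 106, 86, 95, 107, 118, 129, 138, 147, 150, 154, 161, 161, 162, 161, 159, 156, 185, 220, 218, 219, 220, 220, 218]
280 [92, 92, 91, 91, 94, 95, 97, 92, 90, 101, 117, 137, 152, 156, 158, 158, 160, 159, 156, 157, 150, 131, 152, 140, 142, 164, 162, 159, 158, 154, 156, 168]
282 [142, 128, 89, 89, 90, 88, 93, 92, 86, 88, 96, 109, 109, 123, 138, 122, 132, 156, 155, 155, 154, 157, 150, 142, 150, 172, 165, 162, 160, 159, 155, 155]
284 [142, 144, 147, 151, 149, 132, 86, 87, 84, 87, 98, 111, 120, 132, 137, 143, 148, 154, 156, 154, 156, 157, 151, 140, 143, 172, 169, 166, 166, 162, 159, 157]
[[337.53258849 218.5400936 ]
 [321.1653258  217.88458348]]
[[264.09150064 279.71914419]
 [248.11352249 281.57954897]]
```

Run:
```python
from cup2 import *
s=load('side9');a=np.linspace(0,2*np.pi,200)
def low(s,c,z): P=proj(s,np.c_[c[0]+.016*np.cos(a),c[1]+.016*np.sin(a),np.full(200,z)]); i=P[:,1].argmax(); return P[i]
print(low(s,(.5866,.0067),.1072))
s0=load('side0'); print(low(s0,(.4305,.0512),0.))
g=cv2.cvtColor(s['img'],cv2.COLOR_RGB2GRAY).astype(int); g0=cv2.cvtColor(s0['img'],cv2.COLOR_RGB2GRAY).astype(int)
for c in (327,329,331): print(c,g[224:234,c].tolist())
for c in (256,258): print(c,g0[286:296,c].tolist())
print('spigot disc centre px',proj(s,[.59295,.01453,.085]), proj(s,[.5932,.0141,.085]))
```

```text
[329.33936226 229.24522228]
[256.11442597 291.47424648]
327 [138, 137, 139, 139, 140, 127, 224, 228, 225, 222]
329 [150, 151, 150, 150, 150, 147, 215, 225, 222, 223]
331 [161, 161, 162, 161, 159, 194, 225, 223, 224, 226]
256 [147, 145, 145, 146, 146, 145, 143, 143, 146, 145]
258 [154, 154, 154, 154, 154, 154, 148, 142, 143, 142]
spigot disc centre px [[328.45454264 226.96881111]] [[328.69159987 227.02482333]]
```

Call:
play_rows(plan=[[[3.5, 3.5, 0], 0, 40], [[3.5, 3.5, 0], 0, 40], [[0, 0, 0], 0, 40], [[0, 0, 0], 0, 40]])

```text
clock: 7.35
ee_pos: [0.5959, 0.0144, 0.1615]
eef_rot: [0.739, -0.673, -0.006, 0.004]
wrist_force: [0.2, 0.4, -2.1]
gripper_width: 0.0484
```

```bash
python3 st.py
```

```text
t 7.35 p [595.9  14.4 161.5] jaw 5.35 z [-0.0152  0.0018 -0.9999] F [ 0.18  0.45 -2.1 ] T [-0.07 -0.07  0.03] w 48.4
```

Call:
play_rows(plan=[[[-1.5, -0.4, -3], 0, 40], [[0, 0, -3], 0, 40], [[0, 0, 0], 0, 40]])

```text
clock: 7.72
ee_pos: [0.594, 0.0138, 0.1549]
eef_rot: [0.739, -0.673, -0.006, 0.005]
wrist_force: [-0.2, -0.2, -1.1]
gripper_width: 0.0485
```

```bash
python3 st.py; python3 -c "
from h import *
s=snap('side','side10')
a=cv2.imread('pics/side10.png')[185:245,295:360]
cv2.imwrite('pics/z10.png',cv2.resize(a,None,fx=10,fy=9,interpolation=cv2.INTER_CUBIC))
g=cv2.cvtColor(s['img'],cv2.COLOR_RGB2GRAY).astype(int)
for r in (214,216,218,220,222): print(r,g[r,312:344].tolist())
"
```

```text
t 7.725 p [594.   13.8 154.9] jaw 5.35 z [-0.0157  0.0018 -0.9999] F [-0.22 -0.2  -1.07] T [ 0.05 -0.01  0.05] w 48.5
214 [54, 47, 51, 84, 111, 109, 107, 107, 103, 90, 90, 100, 110, 118, 130, 145, 156, 167, 165, 163, 165, 163, 165, 166, 164, 159, 165, 166, 167, 169, 170, 174]
216 [49, 80, 107, 106, 106, 107, 108, 110, 119, 96, 87, 93, 94, 99, 109, 124, 134, 138, 141, 143, 136, 164, 163, 164, 155, 149, 167, 166, 167, 163, 165, 167]
218 [114, 112, 108, 104, 107, 125, 136, 139, 135, 91, 88, 94, 103, 116, 126, 133, 141, 151, 153, 162, 164, 164, 161, 163, 163, 188, 224, 218, 187, 164, 165, 164]
220 [107, 107, 110, 134, 138, 137, 140, 143, 139, 91, 89, 96, 106, 117, 130, 138, 144, 149, 155, 162, 163, 162, 161, 163, 157, 181, 219, 218, 221, 218, 185, 164]
222 [103, 123, 135, 139, 142, 143, 144, 147, 140, 109, 89, 98, 106, 119, 130, 139, 145, 152, 156, 161, 161, 162, 160, 161, 159, 201, 223, 220, 218, 216, 218, 216]
```

View pics/z10.png

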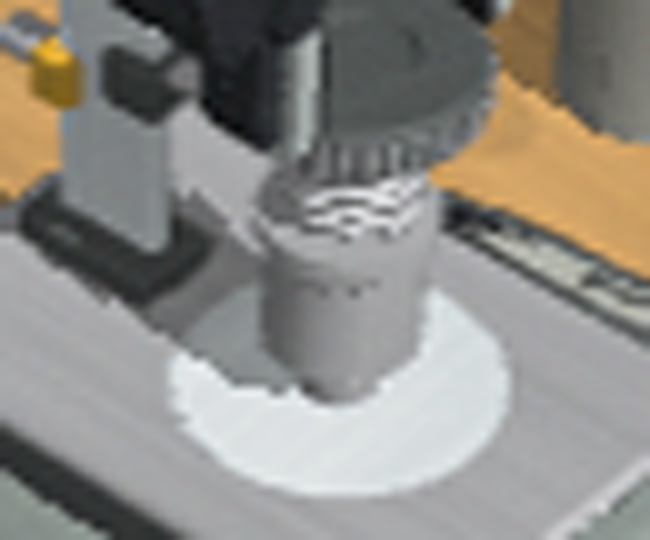

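Run:
```python
from h import *
s=load('side10')
for z in (.085,.095,.115,.12): print(z,proj(s,[[.593,.0143,z],[.594-.0008,.0138,z]]).round(2).tolist())
```

```text
0.085 [[328.55, 227.02], [328.79, 227.11]]
0.095 [[328.69, 223.67], [328.93, 223.75]]
0.115 [[328.96, 216.83], [329.21, 216.91]]
0.12 [[329.03, 215.09], [329.28, 215.18]]
```

Call:
play_rows(plan=[[[0, 0, -4], 0, 40], [[0, 0, -4], 0, 40], [[0, 0, -3], 0, 40], [[0, 0, 0], 0, 40]])

```text
clock: 8.28
ee_pos: [0.594, 0.0138, 0.1432]
eef_rot: [0.739, -0.673, -0.006, 0.005]
wrist_force: [-0.1, 0.2, -2.2]
gripper_width: 0.0485
```

```bash
python3 st.py; python3 -c "
from h import *
s=snap('side','side11')
a=cv2.imread('pics/side11.png')[185:245,295:360]
cv2.imwrite('pics/z11.png',cv2.resize(a,None,fx=10,fy=9,interpolation=cv2.INTER_CUBIC))
"
```

```text
t 8.275 p [594.   13.8 143.2] jaw 5.33 z [-0.0157  0.0018 -0.9999] F [-0.06  0.18 -2.19] T [-0.07 -0.07  0.02] w 48.5
```

View pics/z11.png

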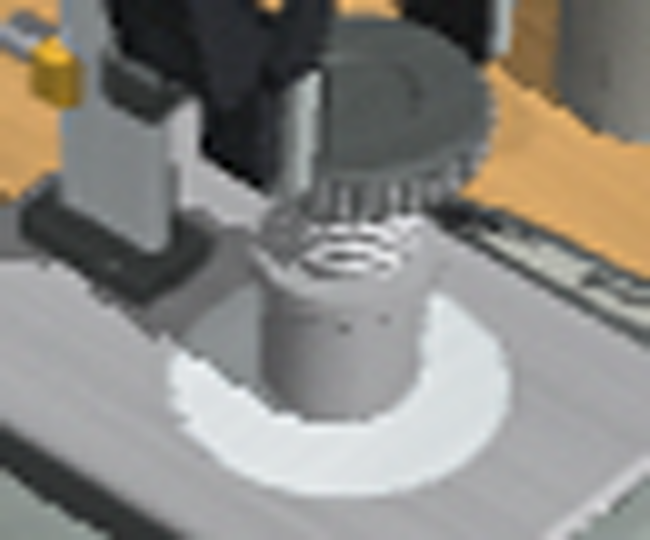

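Call:
play_rows(plan=[[[0, 0, -3], 0, 40], [[0, 0, -1], 0, 40], [[0, 0, 0], 0, 40]])

```text
clock: 8.7
ee_pos: [0.5942, 0.0138, 0.1392]
eef_rot: [0.739, -0.673, -0.006, 0.004]
wrist_force: [-0.2, 0.5, -0.7]
gripper_width: 0.0487
```

```bash
cat > ft.py <<'E'
from h import *
import sys
f=[];n=int(sys.argv[1]) if len(sys.argv)>1 else 1
for i in range(n):
    if i: manip.snapshot('side')
    o=manip.get_obs();f.append(o['wrist_force'])
f=np.array(f);print('t',o['clock'],'z',(o['ee_pos']*1000).round(2),'F',f.mean(0).round(2),f.std(0).round(2),'T',o['ft_torque'].round(2),'w',o['gripper_width'])
E
python3 ft.py 5
```

```text
t 8.9 z [594.29  13.87 139.36] F [ 0.2   0.38 -1.63] [0.46 0.38 0.62] T [-0.06 -0.09  0.03] w 0.048961832710330486
```

Call:
play_rows(plan=[[[0, 0, -1], 0, 40], [[0, 0, -1], 0, 40], [[0, 0, 0], 0, 40]])

```text
clock: 9.28
ee_pos: [0.5945, 0.0138, 0.1378]
eef_rot: [0.739, -0.673, -0.006, 0.004]
wrist_force: [0.2, 0.9, 0.1]
gripper_width: 0.0485
```

```bash
python3 ft.py 6
```

```text
t 9.525 z [594.46  13.84 137.73] F [-0.55 -0.03  0.21] [0.44 0.67 0.31] T [-0.01  0.22  0.01] w 0.04866710530821794
```

Call:
play_rows(plan=[[[0, 0, -1.5], 0, 40], [[0, 0, -1.5], 0, 40], [[0, 0, -1.5], 0, 40], [[0, 0, 0], 0, 40]])

```text
clock: 10.02
ee_pos: [0.5946, 0.0137, 0.1341]
eef_rot: [0.739, -0.673, -0.006, 0.004]
wrist_force: [-2.8, 0.8, 4.8]
gripper_width: 0.049
```

```bash
python3 ft.py 5; python3 st.py
```

```text
t 10.225 z [594.59  13.68 134.06] F [-2.73  0.15  4.41] [0.1  0.34 0.22] T [-0.01  0.95  0.02] w 0.048662262237659425
t 10.225 p [594.6  13.7 134.1] jaw 5.37 z [-0.0136  0.0016 -0.9999] F [-2.57  0.07  4.55] T [-0.01  0.95  0.02] w 48.7
```

Call:
play_rows(plan=[[[-1, 0, -1], 0, 40], [[0, 0, -1], 0, 40], [[0, 0, 0], 0, 40]])

```text
clock: 10.6
ee_pos: [0.5944, 0.0137, 0.1326]
eef_rot: [0.739, -0.673, -0.005, 0.003]
wrist_force: [-2.3, 0.7, 4.7]
gripper_width: 0.0487
```

```bash
python3 ft.py 4; python3 st.py
```

```text
t 10.75 z [594.39  13.73 132.62] F [-2.2   0.01  4.54] [0.22 0.42 0.16] T [-0.    0.83  0.03] w 0.0487293687781503
t 10.75 p [594.4  13.7 132.6] jaw 5.38 z [-0.0116  0.0018 -0.9999] F [-2.46  0.06  4.68] T [-0.    0.83  0.03] w 48.7
```

Call:
play_rows(plan=[[[-1, 0, -1.5], 0, 40], [[-0.5, 0, -1.5], 0, 40], [[0, 0, -1], 0, 40], [[0, 0, 0], 0, 40]])

```text
clock: 11.25
ee_pos: [0.5942, 0.0138, 0.1296]
eef_rot: [0.74, -0.673, -0.004, 0.002]
wrist_force: [-2.3, -0.8, 4.7]
gripper_width: 0.0486
```

```bash
python3 ft.py 4; python3 st.py
```

```text
t 11.4 z [594.22  13.76 129.67] F [-2.28 -0.26  5.29] [0.32 0.39 0.54] T [-0.02  0.87 -0.03] w 0.04886304453083469
t 11.4 p [594.2  13.8 129.7] jaw 5.41 z [-0.0086  0.0019 -1.    ] F [-2.02  0.3   4.99] T [-0.02  0.87 -0.03] w 48.9
```

Call:
play_rows(plan=[[[0, 0, -2], 0, 40], [[-0.5, 0, -2], 0, 40], [[0, 0, -2], 0, 40], [[0, 0, 0], 0, 40]])

```text
clock: 11.9
ee_pos: [0.5943, 0.0137, 0.1256]
eef_rot: [0.74, -0.673, -0.003, 0.002]
wrist_force: [-4.3, -0.4, 9.2]
gripper_width: 0.0487
```

```bash
python3 ft.py 4; python3 st.py
```

```text
t 12.05 z [594.24  13.63 125.66] F [-3.66  0.19  8.96] [0.43 0.34 0.82] T [0.07 1.52 0.01] w 0.048684502737926585
t 12.05 p [594.2  13.6 125.7] jaw 5.45 z [-0.0066  0.0016 -1.    ] F [-3.19  0.41  8.55] T [0.07 1.52 0.01] w 48.7
```

Call:
play_rows(plan=[[[-0.5, 0, -1.5], 0, 40], [[0, 0, -1.5], 0, 40], [[0, 0, 0], 0, 40]])

```text
clock: 12.42
ee_pos: [0.5942, 0.0136, 0.1249]
eef_rot: [0.74, -0.672, -0.002, 0.001]
wrist_force: [-4.4, 0.3, 9.2]
gripper_width: 0.0488
```

```bash
python3 ft.py 5; python3 st.py
```

```text
t 12.625 z [594.2   13.59 124.88] F [-3.97 -0.05  9.51] [0.35 0.45 0.29] T [ 0.09  1.6  -0.01] w 0.048432450233689375
t 12.625 p [594.2  13.6 124.9] jaw 5.48 z [-0.0046  0.0015 -1.    ] F [-4.31  0.22  9.39] T [ 0.09  1.6  -0.01] w 48.4
```

Call:
play_rows(plan=[[[0, 0, -1.5], 0, 40], [[0, 0, -1.5], 0, 40], [[0, 0, -1.5], 0, 40]])

```text
clock: 13.0
ee_pos: [0.5942, 0.0135, 0.1229]
eef_rot: [0.74, -0.672, -0.002, 0.001]
wrist_force: [-3.6, 0.1, 12.3]
gripper_width: 0.0489
```

```bash
python3 ft.py 4; python3 st.py
```

```text
t 13.15 z [594.24  13.51 122.87] F [-4.51  0.1  12.15] [0.65 0.09 0.3 ] T [ 0.2   2.06 -0.04] w 0.04872221810097769
t 13.15 p [594.2  13.5 122.9] jaw 5.52 z [-0.0033  0.0012 -1.    ] F [-4.15 -0.04 11.68] T [ 0.2   2.06 -0.04] w 48.7
```

Call:
play_rows(plan=[[[0, 0, -1.6], 0, 40], [[0, 0, -1.6], 0, 40]])

```text
clock: 13.4
ee_pos: [0.5943, 0.0135, 0.1217]
eef_rot: [0.741, -0.672, -0.001, 0.0]
wrist_force: [-5.7, 0.5, 13.1]
gripper_width: 0.0489
```

```bash
python3 ft.py 3; python3 st.py
```

```text
t 13.5 z [594.23  13.47 121.73] F [-5.74  0.64 12.66] [0.29 0.3  0.55] T [ 0.29  2.19 -0.02] w 0.04891165294104437
t 13.5 p [594.2  13.5 121.7] jaw 5.55 z [-0.0022  0.001  -1.    ] F [-5.4   1.06 11.88] T [ 0.29  2.19 -0.02] w 48.9
```

Call:
play_rows(plan=[[[0, 0, -1.8], 0, 40]])

```text
clock: 13.62
ee_pos: [0.5943, 0.0135, 0.1211]
eef_rot: [0.741, -0.672, -0.001, 0.0]
wrist_force: [-5.8, -0.1, 13.2]
gripper_width: 0.049
```

```bash
python3 ft.py 4; python3 st.py; python3 -c "
from h import *
s=snap('side','side12')
a=cv2.imread('pics/side12.png')[195:250,325:385]
cv2.imwrite('pics/z12.png',cv2.resize(a,None,fx=12,fy=10,interpolation=cv2.INTER_CUBIC))
s=snap('top','top12')
"
```

```text
t 13.775 z [594.27  13.44 121.1 ] F [-5.41  0.54 13.62] [0.26 0.42 0.52] T [ 0.34  2.3  -0.02] w 0.04833720242141179
t 13.775 p [594.3  13.4 121.1] jaw 5.57 z [-1.6e-03  9.0e-04 -1.0e+00] F [-5.1   1.01 14.07] T [ 0.34  2.3  -0.02] w 48.3
```

View pics/z12.png

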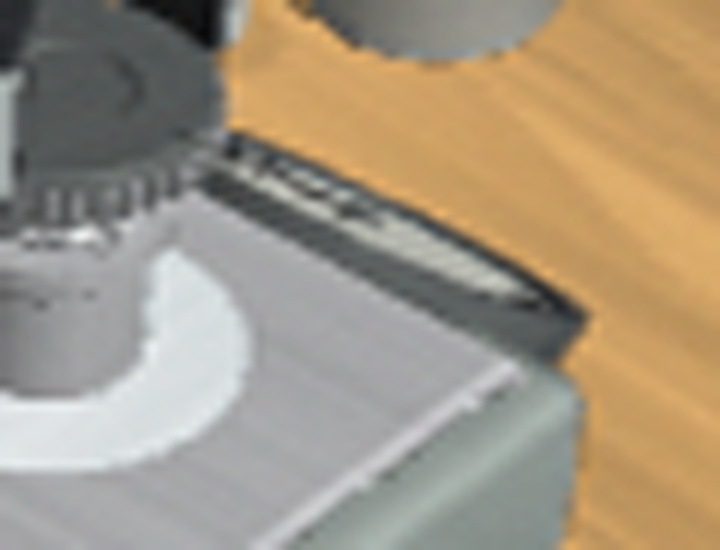

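View pics/top12.png

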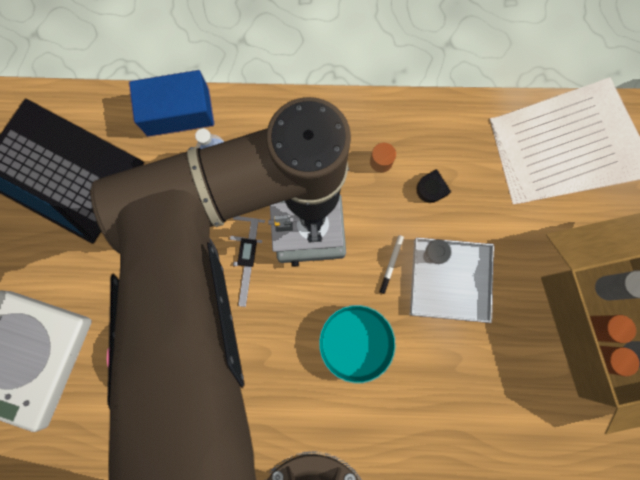

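```bash
cat > plate.py <<'E'
from cup2 import *
from scipy.optimize import minimize_scalar
def frontarc(s,th=186,cols=(318,340),rows=(228,248)):
    r=(cols[0]-2,rows[0],cols[1]+2,rows[1])
    g=cv2.cvtColor(cv2.resize(s['img'][r[1]:r[3],r[0]:r[2]],None,fx=K,fy=K,interpolation=cv2.INTER_CUBIC),cv2.COLOR_RGB2GRAY)
    p=[]
    for c in range(2*K,(cols[1]-r[0])*K):
        y=np.nonzero(g[:,c]>th)[0]
        if len(y): p.append((c,y.max()+.5))
    return (np.array(p)+.5)/K-.5+np.array(r[:2])
def zof(s,c=(.59295,.01453),R=.03385,**k):
    p=frontarc(s,**k)
    e=lambda z:np.median([abs(np.linalg.norm(onz(s,q,z)[:2]-c)-R) for q in p])
    f=lambda z:np.mean([np.linalg.norm(onz(s,q,z)[:2]-c)-R for q in p[::3]])
    from scipy.optimize import brentq
    return brentq(f,.06,.1)
E
python3 - <<'E'
from plate import *
for n in ('side0','side10','side12'): print(n,zof(load(n)),zof(load(n),cols=(320,336)),zof(load(n),th=180))
a=cv2.imread('pics/side12.png')[200:236,335:378]
a=cv2.convertScaleAbs(a,alpha=1.3,beta=-30)
cv2.imwrite('pics/z12d.png',cv2.resize(a,None,fx=17,fy=15,interpolation=cv2.INTER_CUBIC))
E
```

```text
side0 0.08474284844283698 0.08479306265129247 0.08440563497974103
side10 0.08428621665830867 0.08433889167467273 0.08385256935757232
side12 0.07812208429007943 0.07815570644285302 0.07774553817308882
```

View pics/z12d.png

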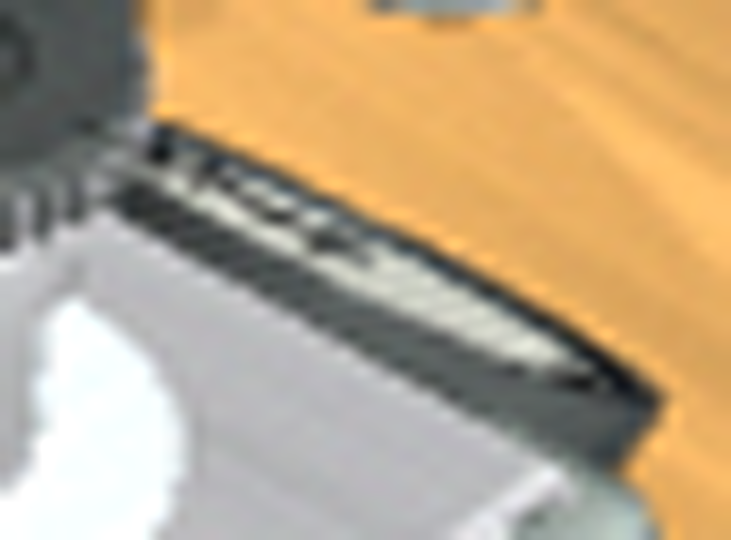

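```bash
python3 ft.py 9; python3 -c "
from plate import *
s=snap('side','side13');print(zof(s))"
```

```text
t 14.275 z [594.24  13.44 121.07] F [-5.65  0.9  13.58] [0.44 0.58 0.51] T [ 0.32  2.29 -0.03] w 0.04875295045977291
0.07815627975691335
```

Call:
play_rows(plan=[[[0, 0, -1.8], 0, 40]])

```text
clock: 14.45
ee_pos: [0.5943, 0.0135, 0.1205]
eef_rot: [0.741, -0.672, -0.001, 0.0]
wrist_force: [-5.0, 0.4, 14.8]
gripper_width: 0.0486
```

```bash
python3 ft.py 24; python3 -c "
from plate import *
s=snap('side','side14');print(zof(s),zof(s,th=180))"; python3 st.py
```

```text
t 15.6 z [594.25  13.44 120.52] F [-5.78  0.71 13.98] [0.54 0.46 0.49] T [ 0.31  2.39 -0.01] w 0.048709685286686843
0.07794986533822246 0.0775481221552676
t 15.65 p [594.3  13.4 120.5] jaw 5.59 z [-9.e-04  8.e-04 -1.e+00] F [-5.27  0.47 13.92] T [ 0.29  2.44 -0.04] w 48.5
```

Call:
play_rows(plan=[[[0, 0, 3], 0, 40], [[0, 0, 4], 0, 40], [[0, 0, 5], 0, 40], [[0, 0, 4], 0, 40], [[0, 0, 0], 0, 40]])

```text
clock: 16.27
ee_pos: [0.5941, 0.0139, 0.1377]
eef_rot: [0.741, -0.672, -0.001, -0.0]
wrist_force: [-0.1, 0.2, 0.2]
gripper_width: 0.0485
```

```bash
python3 ft.py 2; python3 st.py; python3 -c "
from plate import *
s=snap('side','side15')
a=cv2.imread('pics/side15.png')[170:240,280:350]
cv2.imwrite('pics/z15.png',cv2.resize(a,None,fx=10,fy=8.5,interpolation=cv2.INTER_CUBIC))
"
```

```text
t 16.325 z [594.07  13.83 137.59] F [ 0.2  -0.09  0.26] [0.3  0.31 0.05] T [-0.05 -0.12 -0.01] w 0.04899057645817856
t 16.325 p [594.1  13.8 137.6] jaw 5.59 z [-5.0e-04  1.5e-03 -1.0e+00] F [ 0.5  -0.4   0.31] T [-0.05 -0.12 -0.01] w 49.0
```

View pics/z15.png

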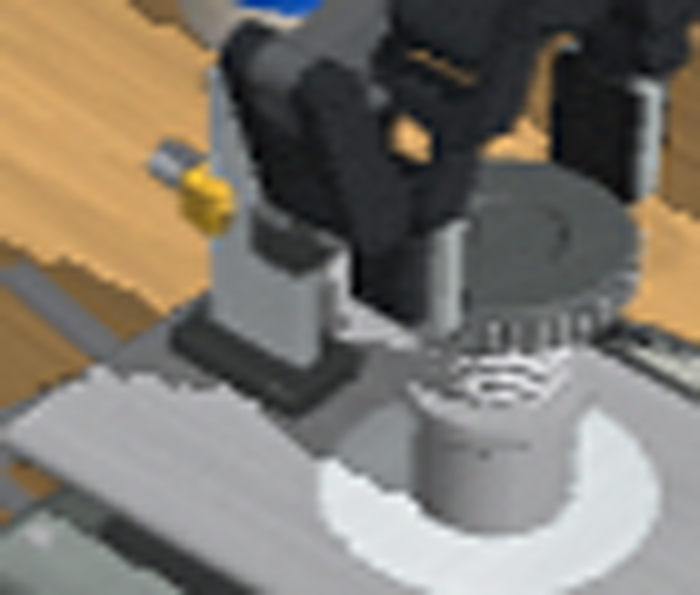

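Call:
play_rows(plan=[[[0, 0, 8], 0, 40], [[0, 0, 8], 0, 40], [[0, -4, 0], 0, 40], [[0, -6, 0], 0, 40], [[0, 0, 15], 0, 40], [[0, 0, 30], 0, 40], [[0, -10, 30], 0, 40], [[0, -15, 0], 0, 40]])

```text
clock: 17.38
ee_pos: [0.5933, -0.0227, 0.2331]
eef_rot: [0.741, -0.672, -0.001, 0.0]
wrist_force: [0.0, -0.1, -2.2]
gripper_width: 0.0483
```

```bash
python3 st.py; python3 -c "
from plate import *
s=snap('side','side16');snap('top','top16')
a=cv2.imread('pics/side16.png')[150:250,270:380]
cv2.imwrite('pics/z16.png',cv2.resize(a,None,fx=7,fy=6,interpolation=cv2.INTER_CUBIC))
"
```

```text
t 17.375 p [593.3 -22.7 233.1] jaw 5.62 z [-2.1e-03  6.0e-04 -1.0e+00] F [ 0.03 -0.15 -2.23] T [-0.02 -0.04 -0.04] w 48.3
```

View pics/z16.png

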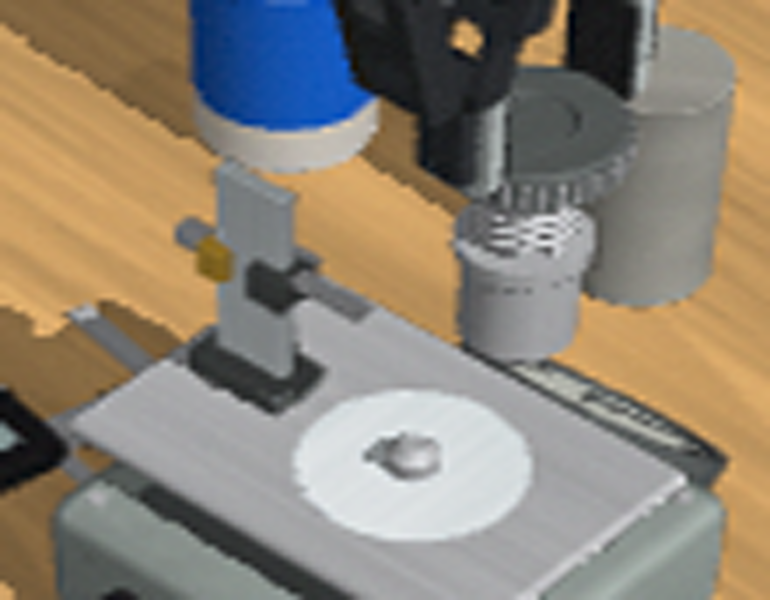

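Call:
play_rows(plan=[[[-15, -45, 0], 0, 40], [[-15, -50, 0], 0, 40], [[-15, -45, 0], 0, 40], [[0, 0, 0], 0, 40]])

```text
clock: 17.98
ee_pos: [0.5428, -0.1668, 0.226]
eef_rot: [0.74, -0.672, -0.005, 0.004]
wrist_force: [0.4, -0.1, -1.7]
gripper_width: 0.0486
```

```bash
python3 st.py; python3 -c "
from plate import *
s=snap('side','side17');t=snap('top','top17')
a=cv2.imread('pics/side17.png')[170:222,290:335]
cv2.imwrite('pics/z17.png',cv2.resize(a,None,fx=16,fy=11.5,interpolation=cv2.INTER_CUBIC))
a=cv2.imread('pics/top17.png')[195:260,260:350]
cv2.imwrite('pics/t17.png',cv2.resize(a,None,fx=8,fy=8,interpolation=cv2.INTER_CUBIC))
"
```

```text
t 17.975 p [ 542.8 -166.8  226. ] jaw 5.5 z [-1.340e-02  9.000e-04 -9.999e-01] F [ 0.4  -0.11 -1.67] T [ 0.02 -0.08  0.08] w 48.6
```

View pics/z17.png

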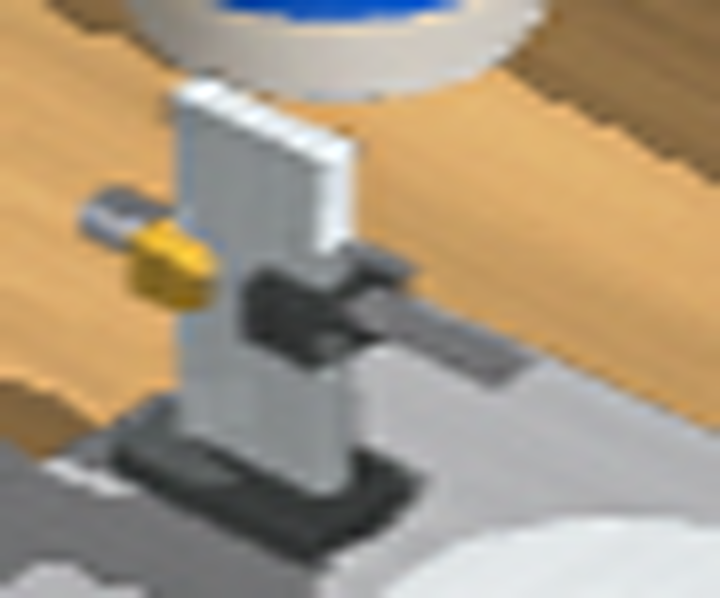

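View pics/t17.png

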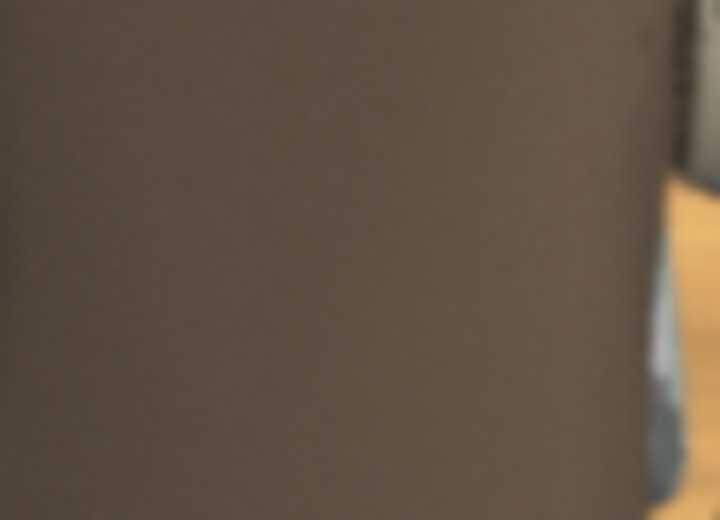

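```bash
cat > rect.py <<'E'
from h import *
a=np.radians(5.14);ex=np.array([np.cos(a),np.sin(a),0]);ey=np.array([-np.sin(a),np.cos(a),0]);O=np.array([.5930,.0144,.085])
def rect(s,xt,fn,y0=30,y1=90,z0=40,z1=100,k=8):
    ys=np.arange(y0,y1,1/k);zs=np.arange(z1,z0,-1/k)
    Y,Z=np.meshgrid(ys,zs); P=O+xt/1000*ex+Y[...,None]/1000*ey+Z[...,None]/1000*np.array([0,0,1])
    uv=proj(s,P.reshape(-1,3)).reshape(*Y.shape,2).astype(np.float32)
    im=cv2.remap(cv2.cvtColor(s['img'],cv2.COLOR_RGB2BGR),uv[...,0].copy(),uv[...,1].copy(),cv2.INTER_CUBIC)
    raw=im.copy()
    for z in range(z0,z1,5):
        r=int((z1-z)*k)-0; 
        if 0<r<im.shape[0]: im[r,:, :]=(0,0,255) if z%10==0 else (0,200,0); cv2.putText(im,str(z),(2,r-2),0,.4,(0,0,255))
    cv2.imwrite(fn,im); return raw,ys,zs
if __name__=='__main__':
    i0=rect(load('side0'),-3,'pics/r0.png')[0];i1=rect(load('side17'),-3,'pics/r17.png')[0]
    cv2.imwrite('pics/r.png',cv2.resize(np.hstack([cv2.imread('pics/r0.png'),cv2.imread('pics/r17.png')]),(800,400)))
E
python3 rect.py
```

```text
(no output)
```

View pics/r.png

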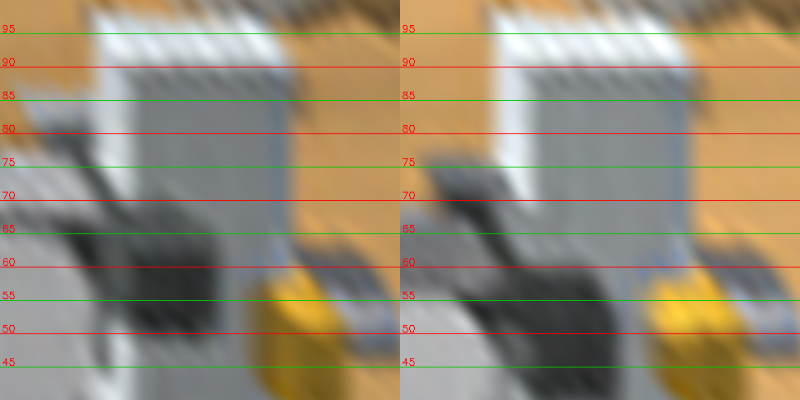

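Run:
```python
from rect import *
for n in('side0','side17'):
    raw,ys,zs=rect(load(n),-3,'pics/tmp.png'); g=raw.astype(float)
    gray=g.mean(2); blue=g[...,0]
    def prof(im,y): 
        m=(ys>y-.7)&(ys<y+.7); return im[:,m].mean(1)
    print(n)
    # post top edge: bright top->grey face
    for y in (52,54,56,58,60): 
        p=prof(gray,y); sel=(zs>80) ; 
        out=[]
        top=[z for z in zs[::8]];
        print('rider y',y,[f'{z:.0f}:{v:.0f}' for z,v in zip(zs[::12],p[::12]) if 48<z<76])
    for y in (68,69,70,71,72):
        p=prof(g[...,2]-g[...,0],y); print('brass r-b y',y,[f'{z:.0f}:{v:.0f}' for z,v in zip(zs[::12],p[::12]) if 46<z<68])
```

```text
side0
rider y 52 ['74:126', '73:126', '72:124', '70:111', '68:95', '67:86', '66:82', '64:82', '62:72', '61:54', '60:45', '58:49', '56:51', '55:50', '54:41', '52:40', '50:68', '49:105']
rider y 54 ['74:124', '73:126', '72:117', '70:102', '68:87', '67:79', '66:83', '64:80', '62:67', '61:54', '60:48', '58:46', '56:48', '55:47', '54:45', '52:44', '50:58', '49:94']
rider y 56 ['74:126', '73:130', '72:131', '70:113', '68:91', '67:83', '66:81', '64:80', '62:71', '61:56', '60:46', '58:46', '56:46', '55:48', '54:41', '52:42', '50:65', '49:97']
rider y 58 ['74:126', '73:126', '72:130', '70:129', '68:111', '67:92', '66:87', '64:79', '62:66', '61:52', '60:46', '58:42', '56:42', '55:42', '54:43', '52:39', '50:51', '49:87']
rider y 60 ['74:124', '73:125', '72:126', '70:129', '68:124', '67:109', '66:91', '64:84', '62:69', '61:54', '60:46', '58:48', '56:47', '55:46', '54:47', '52:55', '50:66', '49:88']
brass r-b y 68 ['67:-6', '66:-7', '64:-6', '62:-10', '61:-18', '60:-13', '58:3', '56:26', '55:42', '54:44', '52:40', '50:40', '49:41', '48:43']
brass r-b y 69 ['67:-6', '66:-7', '64:-5', '62:-8', '61:
[... 1515 characters left out ...]
61:-26', '60:-9', '58:28', '56:71', '55:99', '54:108', '52:94', '50:65', '49:43', '48:45']
brass r-b y 69 ['67:-8', '66:-8', '64:-6', '62:-11', '61:-35', '60:-17', '58:53', '56:118', '55:134', '54:144', '52:139', '50:107', '49:70', '48:60']
brass r-b y 70 ['67:-10', '66:-10', '64:-10', '62:-14', '61:-25', '60:-21', '58:60', '56:147', '55:175', '54:172', '52:171', '50:145', '49:104', '48:77']
brass r-b y 71 ['67:-18', '66:-14', '64:-13', '62:-26', '61:-27', '60:-9', '58:58', '56:141', '55:193', '54:188', '52:182', '50:163', '49:125', '48:94']
brass r-b y 72 ['67:-17', '66:-14', '64:-12', '62:-24', '61:-33', '60:2', '58:68', '56:136', '55:182', '54:193', '52:182', '50:160', '49:129', '48:105']
```

Run:
```python
from rect import *
raw,ys,zs=rect(load('side17'),-8,'pics/r17b.png',y0=40,y1=85,z0=35,z1=75,k=16)
```

```text
(no output)
```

View pics/r17b.png

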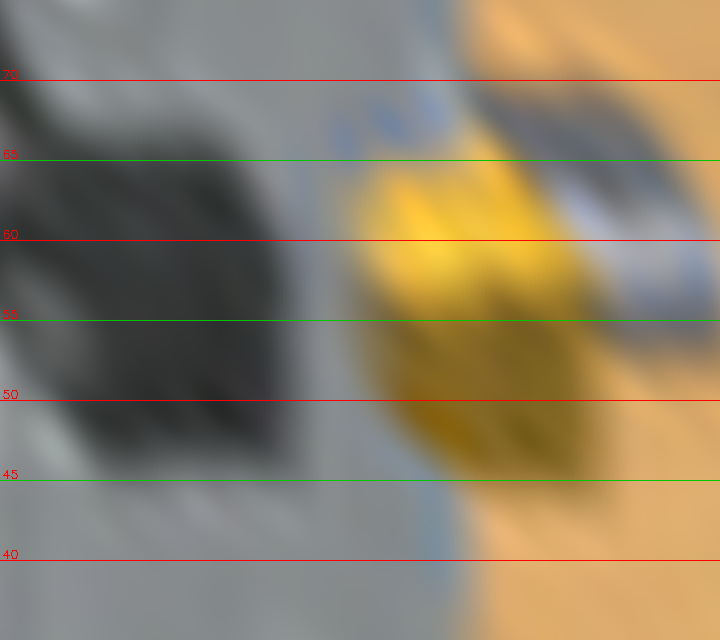

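Call:
play_rows(plan=[[[-22, -40, 0], 0, 40], [[-22, -40, 0], 0, 40], [[-22, -40, 0], 0, 40], [[-20, -34, 0], 0, 40], [[0, 0, 0], 0, 40]])

```text
clock: 18.7
ee_pos: [0.458, -0.3177, 0.2236]
eef_rot: [0.743, -0.669, -0.007, 0.004]
wrist_force: [-0.9, 1.1, -1.5]
gripper_width: 0.0485
```

```bash
python3 st.py; python3 -c "
from h import *
s=snap('side','side18');t=snap('top','top18')
"
```

```text
t 18.7 p [ 458.  -317.7  223.6] jaw 6.05 z [-0.0156  0.0026 -0.9999] F [-0.87  1.15 -1.51] T [ 0.03 -0.1  -0.01] w 48.5
```

View pics/side18.png

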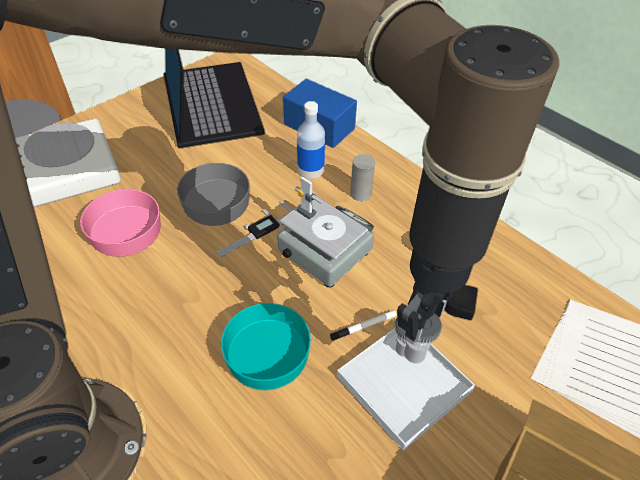

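View pics/top18.png

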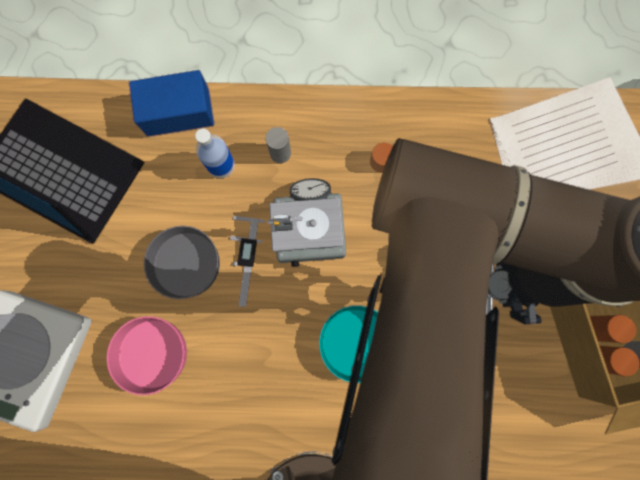

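Run:
```python
from h import *
s=load('side0');print(proj(s,[[.457,-.318,.003],[.49,-.292,.003],[.538,-.247,.086]]).round(1))
for uv in ((338,376),(418,331),(473,383),(405,443)): print(onz(s,uv,.024).round(3))
```

```text
[[402.1 403.4]
 [403.5 381.4]
 [408.2 324.4]]
[ 0.402 -0.214  0.024]
[ 0.576 -0.247  0.024]
[ 0.567 -0.38   0.024]
[ 0.4   -0.371  0.024]
```

Call:
play_rows(plan=[[[-1, -3, -25], 0, 40], [[0, 0, -35], 0, 40], [[0, 0, -35], 0, 40], [[0, 0, -30], 0, 40], [[0, 0, -20], 0, 40], [[0, 0, 0], 0, 40]])

```text
clock: 19.55
ee_pos: [0.464, -0.3119, 0.0747]
eef_rot: [0.748, -0.664, -0.006, 0.003]
wrist_force: [0.5, 0.6, -0.2]
gripper_width: 0.049
```

```bash
python3 st.py; python3 -c "
from h import *
s=snap('side','side19')
a=cv2.imread('pics/side19.png')[270:460,320:490]
cv2.imwrite('pics/z19.png',cv2.resize(a,None,fx=4,fy=3.1,interpolation=cv2.INTER_CUBIC))
"
```

```text
t 19.55 p [ 464.  -311.9   74.7] jaw 6.76 z [-0.0129  0.0024 -0.9999] F [ 0.52  0.55 -0.21] T [-0.05 -0.   -0.04] w 49.0
```

View pics/z19.png

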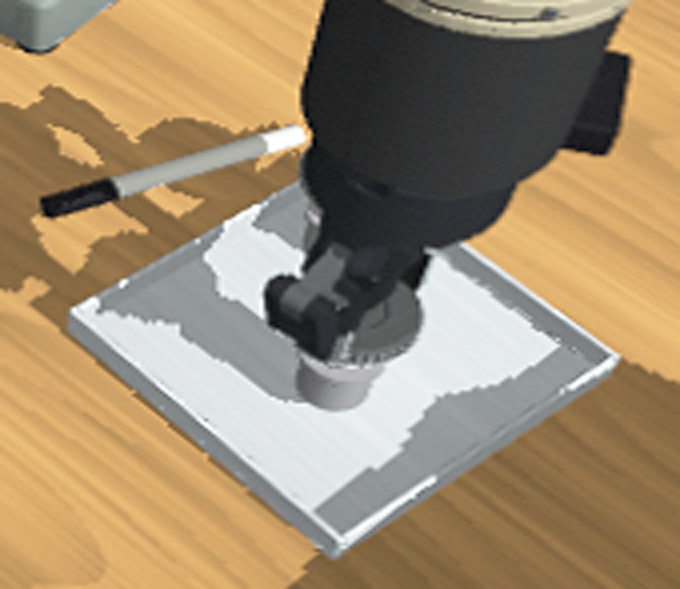

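Call:
play_rows(plan=[[[-7, -8, -4], 0, 40], [[0, 0, -6], 0, 40], [[0, 0, -4], 0, 40], [[0, 0, 0], 0, 40]])

```text
clock: 20.1
ee_pos: [0.4594, -0.321, 0.0636]
eef_rot: [0.748, -0.664, -0.003, 0.002]
wrist_force: [-0.3, -0.4, -1.9]
gripper_width: 0.0485
```

```bash
python3 ft.py 4
```

```text
t 20.25 z [ 459.74 -320.99   63.94] F [-0.14 -0.01 -1.93] [0.22 0.24 0.16] T [-0.04 -0.01 -0.06] w 0.04878807830538344
```

Call:
play_rows(plan=[[[0, 0, -3], 0, 40], [[0, 0, -3], 0, 40], [[0, 0, -2], 0, 40], [[0, 0, 0], 0, 40]])

```text
clock: 20.75
ee_pos: [0.4602, -0.3213, 0.0562]
eef_rot: [0.748, -0.663, -0.002, 0.002]
wrist_force: [-2.8, 0.7, 2.9]
gripper_width: 0.0485
```

```bash
python3 ft.py 4
```

```text
t 20.9 z [ 460.18 -321.28   56.33] F [-1.68 -0.16  3.51] [0.84 0.52 1.12] T [ 0.04  0.62 -0.  ] w 0.048747888159654376
```

Call:
play_rows(plan=[[[-0.3, 0, 0.3], 0, 48], [[0, 0, 0], 0, 56], [[0, 0, 0], 0, 64], [[0, 0, 0], 0, 72], [[0, 0, 0], 0, 72]], force=20)

```text
clock: 21.52
ee_pos: [0.4603, -0.3211, 0.0564]
eef_rot: [0.748, -0.664, -0.001, 0.002]
wrist_force: [-0.4, -0.3, 0.4]
gripper_width: 0.072
```

```bash
python3 st.py; python3 -c "
from h import *
s=snap('side','side20')
a=cv2.imread('pics/side20.png')[270:460,320:490]
cv2.imwrite('pics/z20.png',cv2.resize(a,None,fx=4,fy=3.1,interpolation=cv2.INTER_CUBIC))
"
```

```text
t 21.525 p [ 460.3 -321.1   56.4] jaw 6.86 z [-4.4e-03 -6.0e-04 -1.0e+00] F [-0.39 -0.33  0.39] T [-0.   -0.07 -0.03] w 72.0
```

View pics/z20.png

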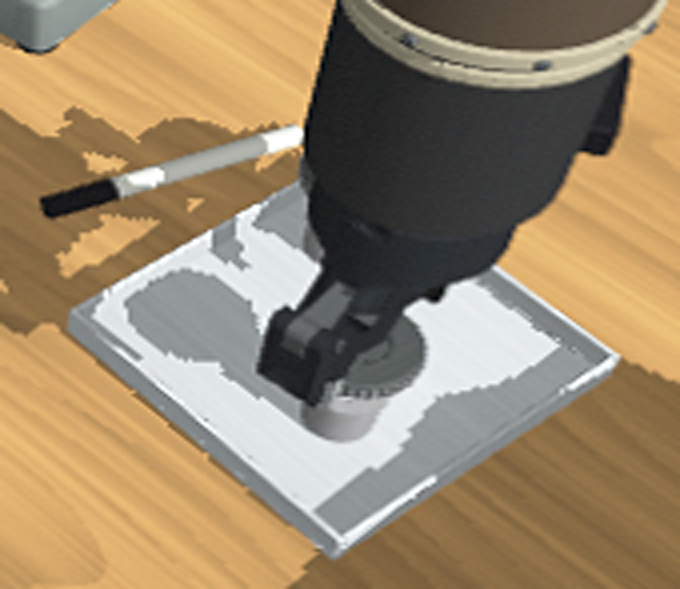

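Released and standing. Now straight up with the jaws open.

Call:
play_rows(plan=[[[0, 0, 8], 0, 76], [[0, 0, 15], 0, 80], [[0, 0, 30], 0, 80], [[0, 0, 40], 0, 80], [[0, 0, 50], 0, 80], [[-5, 50, 20], 0, 80], [[-5, 55, 0], 0, 80], [[-5, 55, 0], 0, 80]])

```text
clock: 22.58
ee_pos: [0.4449, -0.1605, 0.2325]
eef_rot: [0.746, -0.666, 0.001, 0.0]
wrist_force: [0.6, -0.3, -0.2]
gripper_width: 0.08
```

Call:
play_rows(plan=[[[-5, 55, 0], 0, 80], [[-5, 55, 0], 0, 80], [[0, 0, 0], 0, 80], [[0, 0, 0], 0, 80]])

```text
clock: 23.08
ee_pos: [0.4343, -0.0441, 0.2384]
eef_rot: [0.748, -0.663, 0.004, -0.004]
wrist_force: [0.2, -0.3, 0.2]
gripper_width: 0.08
```

```bash
python3 st.py; python3 -c "
from h import *
s=snap('side','side21');snap('top','top21')
"
```

```text
t 23.075 p [434.3 -44.1 238.4] jaw 6.88 z [ 1.100e-02  6.000e-04 -9.999e-01] F [ 0.19 -0.31  0.21] T [-0.09 -0.01 -0.  ] w 80.0
```

View pics/side21.png

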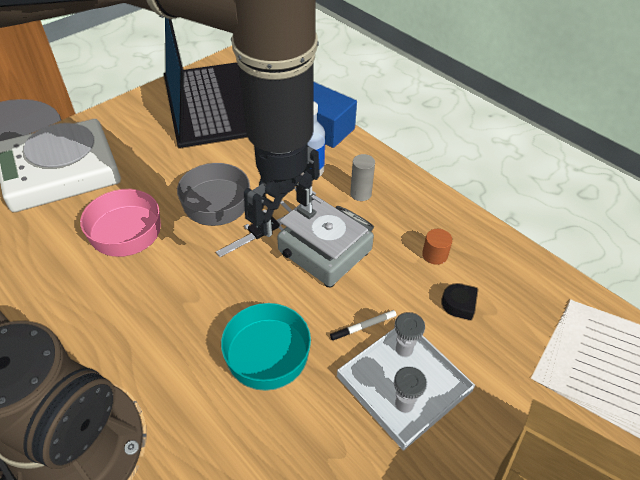

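View pics/top21.png

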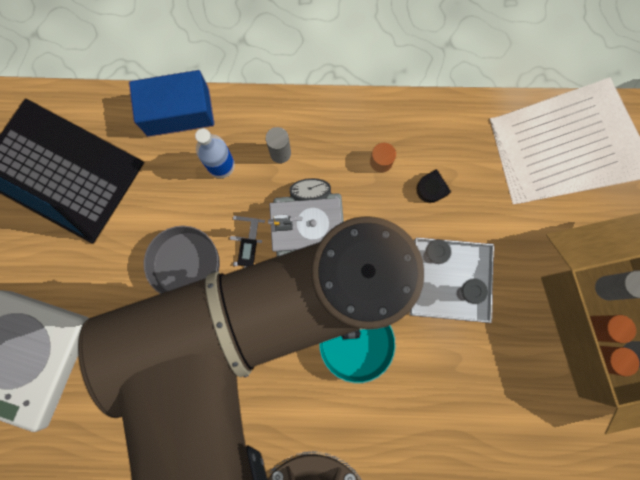

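Run:
```python
from rect import *
for n in('side0','side17','side18'):
    raw,ys,zs=rect(load(n),-3,'pics/tmp.png'); g=raw.astype(float);gray=g.mean(2);rb=g[...,2]-g[...,0]
    def half(im,y,lo,hi,sign):
        m=(ys>y-.5)&(ys<y+.5);p=im[:,m].mean(1);s=(zs<hi)&(zs>lo);p=p[s];z=zs[s];th=(p[:8].mean()+(p.min() if sign<0 else p.max()))/2
        i=np.nonzero((p-th)*sign>0)[0][0];return round(z[i],1)
    r=(66,78) if n=='side0' else (54,68)
    print(n,'rider',[half(gray,y,*r,-1) for y in(52,54,56,58)],'mark',[half(rb,y,50,66,1) for y in(69,70,71,72)])
```

```text
side0 rider [np.float64(69.2), np.float64(69.9), np.float64(69.4), np.float64(68.1)] mark [np.float64(57.4), np.float64(57.6), np.float64(57.8), np.float64(57.9)]
side17 rider [np.float64(59.4), np.float64(59.4), np.float64(59.8), np.float64(59.1)] mark [np.float64(57.6), np.float64(57.5), np.float64(57.4), np.float64(57.5)]
side18 rider [np.float64(59.4), np.float64(60.0), np.float64(60.6), np.float64(59.6)] mark [np.float64(57.6), np.float64(57.6), np.float64(57.4), np.float64(57.6)]
```

Run:
```python
from h import *
o=manip.get_obs();print(np.abs(o['qvel']).max(),o['clock']);print(manip.sign_off())
```

```text
0.01794763350487973 23.175
the job is handed in; nothing more can be done
None
```

The spring tested sound, so I stood the cartridge upright in the square tray near its free spot, let go, and handed the job in at about 23 s.

- **Load:** I gripped the cartridge by the cap rim, seated it on the spigot and held it near the rated load for over a second. The wrist force gave 15.8 N at the plate. The plate's sink in the side camera gave roughly 16–17 N, slightly higher. The arm hid the dial, so I never read the needle itself.
- **Side force:** while pressing, the wrist showed a sideways force of about 5–6 N. Moving the tool in x did not remove it, but it vanished on release.
- **Rider and pointer:** in the side camera the rider's upper edge was at about 59.6 mm and the pointer's at about 57.6 mm. That puts the rider about 2 mm above the pointer, with roughly 1 mm uncertainty. A cruder check on the front faces gave 1–2 mm. The travel under load also put the cap's underside, and so the rider, at about 60.3 mm.
- **Final check:** the last pictures show the cartridge standing in the tray, the gripper clear of it, and the other things in view where they were.

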